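# Latch a dive watch into the pressure tester with the cam knob

## Task

Take the case holder with the orange-bezelled dive watch out of its open rack, slide it nose first under the pressure tester's hood until it is fully home, and then turn the cam knob clockwise until the sprung follower drops into the cam's notch and latches the holder. The nose goes under the hood, so set the holder down on the way and take it again by its red tail post. Keep the holder level, keep the fingers off the watch, and leave everything else where it stands.

Things in the scene. Friction and masses are not known exactly. Their poses are not given: they have to be found in the camera images.
- holder_mid (a point): Middle of the grey case holder that carries the dive watch (ORANGE bezel, black dial), 28 mm above its underside. Slab 130 long (x), 56 wide (y), 22 mm thick, 0.32 kg in all, give or take a third; +x is the blue nose, whose last 16 mm narrow to 40 mm. A 24 mm square grip post stands 50 mm ahead of and 50 mm behind the middle. At the start in the rack whose gate is open, tail inward.
- tail_post (a point): Grip point of the holder's red tail post, on the post's axis 45 mm above the holder's underside; axes as the holder's. Post 24 x 24 mm, from 22 to 56 mm above the underside. Under the rack's roof at the start; stays outside the hood when home.
- nose_post (a point): Grip point of the holder's blue nose post, on the post's axis 45 mm above the holder's underside; axes as the holder's. Post 24 x 24 mm, from 22 to 56 mm above the underside. Free at the start; under the hood when home.
- holder: The whole holder with the dive watch; origin at the centre of its underside, +x to the nose, z up.
- holder_watch: The dive watch, strapless, fixed on the holder between the posts: 42 mm across, top 39 mm above the holder's underside; origin at the middle of its underside. Not to be touched by the fingers.
- holder2: A like holder with a gold-coloured watch (white dial), in the second rack; origin at the centre of its underside, +x its nose. Loose; leave it.
- rack: White fixed rack in which the dive watch's holder starts, 106 mm wide (y), floor plate 8 mm thick, from x = -95 to 70 mm. Origin on the bench; +x is the way out of its bay. The holder stands on the plate with its middle at x = 0. Guide rails, tops 24 mm above the bench, at y = -50 and 50 mm; a clear swing gate, folded back open along the +y side (y = 60 mm), top 36 mm. A blue stock box on the roof.
- rack_roof (a point): Middle of the front edge of that rack's grey roof, on its underside, 72 mm above the bench; axes as the rack's. The roof runs 70 mm back from here, its top at 80 mm, the stock box on it to 105 mm. It clears the posts' tops by 8 mm: the holder must come out about 40 mm along +x before it is lifted.
- rack2: Second rack of the same size, its gate shut across the front, grey stock box on its roof; it keeps the other holder. The two racks stand side by side in either order. Leave it.
- seat (a point): Middle of the holder's underside when home in the fixed pressure tester dock, on its plate, 8 mm above the bench. +x is the way in (nose first), z up. Channel 61 mm wide, walls 20 mm above the plate, x from -75 to 75 mm; plate from x = -80 mm. With its middle at x = -45 mm or less a holder can be lowered between the walls from above and rests there; then it slides in to the stop.
- hood (a point): Middle of the grey hood's front edge, on its underside, 76 mm above the bench; axes as the seat's. At x = 24 mm in the seat's frame; the hood runs 52 mm on in +x and is 79 mm wide. Its top is 84 mm, with the gauge 91 mm, above the bench. The end stop inside meets the nose when the holder is home (1 mm play).
- cam_grip (a point): Middle of the cam knob's grip bar on its vertical axis, 66 mm above the bench. Bar 70 long, 14 wide, 28 mm tall; point x runs along it to its RED end, which lies over the notch of the brass cam disc (76 mm across, 12 to 30 mm above the bench) that turns with it. Axis at x = 47, y = 104 mm in the seat's frame.
- cam (a joint): Angle of the cam knob, growing clockwise seen from above, stops at 0 and 2.72 rad. Starts between 0.2 and 1.5. At 2.6 (give or take 0.1) the notch and the red end face the roller, towards the channel (the seat's -y). Turns lightly, about 0.1 N m, and stays where left.
- roller (a point): Orange roller of the sprung follower, 12 mm across, on its axis 20 mm above the bench; the spring presses it on the brass disc's rim.
- follower (a joint): Angle of the follower, a steel rocker with 42 mm arms pivoted at x = 5, y = 54 mm in the seat's frame, all below 32 mm above the bench. About 0 with the roller on the rim, 0.2 when it has dropped 8 mm into the notch; its orange latch finger then enters a notch in the holder's side. If the holder is not home the finger strikes it and cannot drop.
- cup: steel pressure tester cup, open, 80 mm across, 60 mm tall; origin at the centre of its underside. Loose; leave it.
- cleaner: white closed bottle with blue cap, 54 mm across, 140 mm tall; origin at the centre of its underside. Loose; leave it.
- grease: amber glass jar, 64 mm across, 50 mm tall; origin at the centre of its underside. Loose; leave it.
- tube_tool: chrome crown tube tool lying on the bench, 120 mm long along its x, 18 mm thick; origin below its middle, on the bench. Loose; leave it.

How it is judged:
On the way, in this order (a step that is already met when the one before it is completed fails the run):
1. the holder has been set down level outside the rack, short of home, and let go (x of tail_post in the frame of rack_roof above 0.012 m and x of holder_mid in the frame of seat below -0.02 m and contact force between the fingers and holder below 0.2 N and linear speed of holder_watch below 0.02 m/s and angle between holder_mid's own z axis and vertical below 0.15 rad), for 0.2 s.
2. the holder is held again, by its tail post (horizontal distance between the grasp point and tail_post below 0.03 m and contact force between the fingers and holder above 2 N), for 0.1 s.
3. the holder is home in the dock with the follower still up on the cam's rim (x of holder_mid in the frame of seat between -0.006 and 0.006 m and y of holder_mid in the frame of seat between -0.005 and 0.005 m and z of holder_mid in the frame of seat below 0.033 m and x of nose_post in the frame of seat above 0.03 m and angle between holder_mid's own z axis and vertical below 0.06 rad and value of joint follower below 0.08 rad), for 0.2 s.
4. the follower has dropped into the notch with the holder home (x of holder_mid in the frame of seat between -0.006 and 0.006 m and y of holder_mid in the frame of seat between -0.005 and 0.005 m and z of holder_mid in the frame of seat below 0.033 m and x of nose_post in the frame of seat above 0.03 m and angle between holder_mid's own z axis and vertical below 0.06 rad and value of joint follower above 0.15 rad and value of joint cam above 2.45 rad), for 0.2 s.
At the end, for the whole second after the job is handed in: The dive watch's holder stands level in the dock, nose under the hood, within 6 mm of home along the channel and 5 mm across it, at rest; the cam is at 2.45 rad or more and the follower has dropped into its notch (above 0.15 rad); nothing is held (all of step 4 and linear speed of holder_watch below 0.02 m/s); the robot touches nothing.
It fails at once if another thing was moved by more than 25 mm (distance of any of cup, cleaner, grease, tube_tool, holder2 from where it was at the start of the episode above 0.025 m).
It fails at once if the fingers pressed on the watch (contact force between the fingers and holder_watch above 1 N).
It fails at once if the holder was tipped by more than about 35 degrees (angle between holder_mid's own z axis and vertical above 0.6 rad).
It also fails if it takes over 70 s, if anything falls off the work surface, if the arm or the gripper's body presses on something with over 40 N, if the wrist force passes 120 N, or if a joint passes its speed limit or range.

## Robot

A 7-joint arm with a two-finger parallel gripper is mounted at the origin on the work surface. World frame = base frame: x ahead of the robot, y to its left, z up, the work surface at z = 0. Lengths are in m, angles in rad, forces in N, time in s.
With the tool pointing down it reaches from about 0.4 to 0.925 m from the base axis. Payload 5.6 kg.
Tool frame: the origin (TCP) lies on the centre line of the jaws, within the pads' length; the fingertips stand bot.nose_length ahead of it and the grasp point (between the pads) is the TCP (bot.nose_length is the distance from the TCP to the fingertips, in m); z points along the fingers, y is the direction in which the jaws open and shut (so a half turn about z gives the same grasp; the last joint's range is limited). The gripper opens to 85 mm and grips with 20 to 120 N. Pads are 22 mm wide; open, the fingers measure 114 mm over their backs; the gripper's body (76 mm by 85 mm) begins 54 mm behind the grasp point. The pads swing forward as they close: fully open they stand 13 mm farther back than shut.
Start: joints at [-0.043, 0.468, -0.012, 1.603, 0.006, 1.071, -0.056], TCP at [0.65, -0, 0.25] pointing down, gripper open.
Joint ranges: [-2.53, 2.53], [-0.31, 2.02], [-1.57, 1.55], [0.28, 2.44], [-1.29, 4.43], [0.15, 1.84], [-2.92, 2.92]. Speed limits (rad/s): [2.57, 2.57, 3.14, 3.14, 3.14, 3.14, 3.14].

## Interface

Orientations are given as a unit quaternion [w, x, y, z].
In Python, from station import readout, viewer, workorder, bot gives the robot as it stands. The module is installed in compiled form; this text tells all that it offers.
- The arm moves only by the shell command python3 -m crank 'ROWS' [FORCE]. ROWS is JSON, a list of rows, each a list of 3 entries, a list of its own where there are three numbers: the shift along the world's x, y, z in mm, then the turn, a rotation vector about the world's x, y, z in rad, then the gripper's target within -1 to 1 (fully open at 1, half-way at 0, shut at -1). In form: [[[tx, ty, tz], [wx, wy, wz], fingers], ...]. A call has 1 to 20 rows; each row shifts and turns the pose as measured when the row begins; what a row does not reach is not made up. A row lasts 1/10 s, in which the tool goes at most 50 mm and 8.59 degrees, less where a joint would pass 70% of its speed; a pose out of reach is approached as far as the arm can. A call is refused whole if a number of a shift passes 50 or a number of a turn 0.15, either way. A call with a gripper value outside its range is refused whole. The fingers move at their own pace and stop on an object; FORCE is the grip in N (left out, the last holds). Time passes only in rows, so rows that do not move let the fingers close. It gives the time, the measured TCP pose, the force and the opening at its end, in the units of the state.
- readout.get_obs(): the state, without advancing time (a new reading comes with each control period).
- viewer.read_camera(name): name is "scene" or "side" or "wrist"; returns the picture (420x560x3 uint8, red, green, blue); there is no depth.
- viewer.calibration(name): a dict with "mtx" (3x3 intrinsics, pixels), "origin" and "rotation" of the camera in the world. Camera axes: x right, y up, looking along -z (the intrinsics and any distortion apply to the point x, -y, -z); pixel columns grow to the right and rows downward; lengths in m; the calibration is good to about 2 mm. A picture is of the moment at which its call begins: read the wrist's pose just before it. calibration takes no time and is no camera call; for the wrist camera it gives the pose at the moment of the call.
- workorder.sign_off(): hands the job in, once; it reports no verdict.
The state is a dict: "time_s": time; "qpos": joint angles; "qvel": joint speeds; "tau": joint torques, N m; "ee_pos": TCP position; "eef_rot": TCP orientation; "force": force on the tool from outside, world axes, zero at the start; "moment": the same for the moment, N m; "opening": finger opening in m.
Only numpy, scipy, OpenCV 4.12 (cv2) and the standard library are available. Lean on these libraries where they do the work, as an engineer would, in place of code of your own. Each camera call takes 0.05 s, during which the arm holds its last target. There are 200 camera calls.

## Working session

There is one attempt and no reset: what is moved stays moved. The work goes in short steps, Python scripts to look and compute and a shell command to move; the robot and the scene stay as the last step left them, time stands still between calls to the robot, and variables do not carry over. Pictures are saved under pics/ and viewed, about 8 in all and at most 12, crops included, and the job is handed in when it is done.

```bash
mkdir -p pics; cat > h.py <<'E'
import numpy as np, cv2
from station import readout, viewer, workorder, bot
def snap(n,f,crop=None,s=1):
    c=viewer.calibration(n); im=viewer.read_camera(n)[:,:,::-1].copy()
    np.savez('pics/'+f+'.npz',im=im,**{k:np.array(c[k]) for k in('mtx','origin','rotation')})
    show(f,f,crop,s); return c
def show(f,out,crop=None,s=1):
    im=np.load('pics/'+f+'.npz')['im']
    if crop: x0,y0,x1,y1=crop; im=im[y0:y1,x0:x1]
    cv2.imwrite('pics/'+out+'.png',cv2.resize(im,None,fx=s,fy=s,interpolation=cv2.INTER_CUBIC))
def ray(f,u,v,z):
    d=np.load('pics/'+f+'.npz'); r=np.linalg.inv(d['mtx'])@[u,v,1]; r=d['rotation']@(r*[1,-1,-1]); o=d['origin']
    return o+r*(z-o[2])/r[2]
def proj(f,p):
    d=np.load('pics/'+f+'.npz'); q=d['rotation'].T@(np.array(p)-d['origin']); q=d['mtx']@(q*[1,-1,-1]); return q[:2]/q[2]
E
python3 - <<'E'
from h import *
for n in('scene','side','wrist'):
    c=snap(n,n+'0',s=1.4); print(n,c)
print(readout.get_obs(),bot.nose_length)
E
```

```text
scene {'mtx': array([[495.90597374,   0.        , 272.24367001],
       [  0.        , 495.90597374, 214.76521648],
       [  0.        ,   0.        ,   1.        ]]), 'origin': array([ 1.05206803, -0.05497573,  0.94318123]), 'rotation': array([0.74822514, 0.20316919, 0.17229041, 0.60761619])}
side {'mtx': array([[392.37151565,   0.        , 274.77858139],
       [  0.        , 392.37151565, 212.16973147],
       [  0.        ,   0.        ,   1.        ]]), 'origin': array([ 0.12363339, -0.41121385,  0.72521533]), 'rotation': array([ 0.86302467,  0.34520018, -0.13777727, -0.342115  ])}
wrist {'mtx': array([[319.31077018,   0.        , 279.0745847 ],
       [  0.        , 319.31077018, 209.3370318 ],
       [  0.        ,   0.        ,   1.        ]]), 'origin': array([0.65062891, 0.06683031, 0.37417374]), 'rotation': array([ 9.91067727e-01, -1.33358960e-01,  2.64362721e-04, -2.80956133e-04])}
{'time_s': 0.15, 'qpos': array([-0.04299301,  0.46817402, -0.01159856,  1.60338583,  0.00603176,
        1.07143184, -0.05632111]), 'qvel': array([ 0.00077802, -0.00130943, -0.001685  , -0.00218829, -0.00121509,
        0.00130457, -0.0020208 ]), 'tau': array([ 7.85188859e-04, -5.32791960e+01,  2.14623066e-02, -2.51555961e+01,
        1.13295941e-02,  5.56105006e-03, -3.78186076e-05]), 'ee_pos': array([ 6.49602570e-01, -7.54721274e-05,  2.49568587e-01]), 'eef_rot': array([-4.33103801e-04,  7.07135572e-01,  7.07077660e-01, -5.27904515e-04]), 'force': array([ 0.37694436, -0.35160778, -0.24294903]), 'moment': array([ 0.01388748,  0.00551555, -0.02547271]), 'opening': 0.08562075201232283} 0.019
```

View pics/scene0.png

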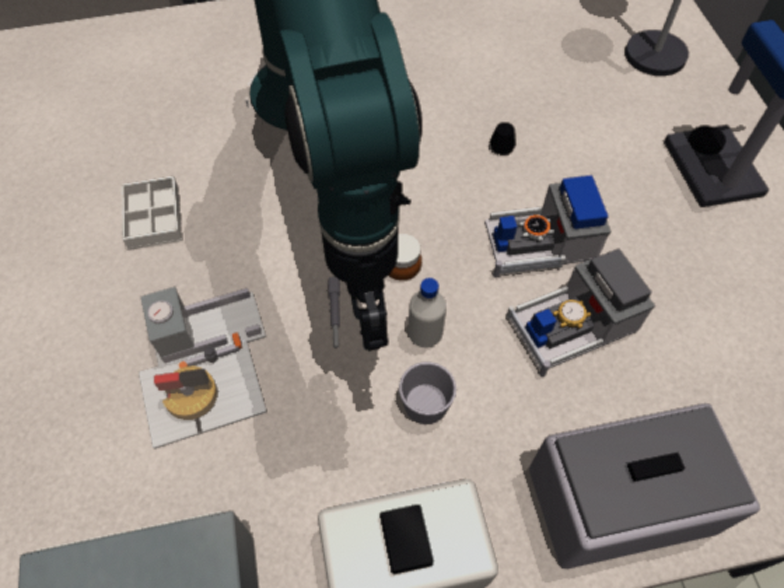

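View pics/side0.png

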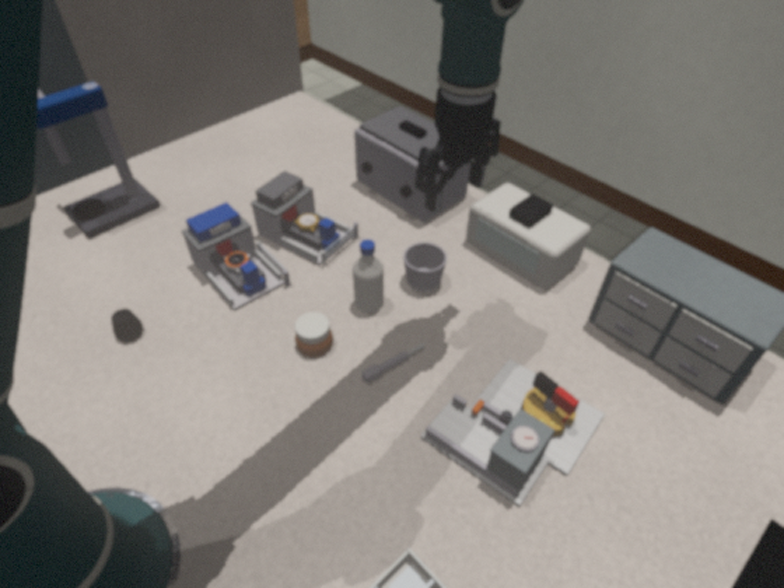

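```bash
sed -i "s/^def snap/from scipy.spatial.transform import Rotation as R\ndef RM(q): return R.from_quat(np.roll(q,-1)).as_matrix()\ndef snap/; s/d\['rotation'\]/RM(d['rotation'])/" h.py
python3 - <<'E'
from h import *
S=lambda u,v,z,c='scene0':print((u,v,z,c),ray(c,u/1.4,v/1.4,z).round(3))
for a in [(507,222,.064),(537,226,.047),(487,222,0),(497,272,0),(607,258,0),(426,393,.06),(404,243,.05),(429,287,.14),(335,285,.009),(337,345,.009),(150,205,0),
 (145,382,0),(155,442,0),(267,405,0),(167,380,.08),(210,377,.08),(190,390,.03),(163,312,.091),(145,293,.084),(183,290,.084),(237,341,.03)]: S(*a)
for a in [(234,260,.047),(252,264,.064),(566,398,.08),(544,382,.08),(525,437,.091),(424,250,.06),(368,247,.14),(313,326,.05)]: S(*a,'side0')
E
```

```text
(507, 222, 0.064, 'scene0') [0.435 0.266 0.064]
(537, 226, 0.047, 'scene0') [0.44  0.316 0.047]
(487, 222, 0, 'scene0') [0.383 0.256 0.   ]
(497, 272, 0, 'scene0') [0.483 0.244 0.   ]
(607, 258, 0, 'scene0') [0.495 0.427 0.   ]
(426, 393, 0.06, 'scene0') [0.69  0.073 0.06 ]
(404, 243, 0.05, 'scene0') [0.43 0.1  0.05]
(429, 287, 0.14, 'scene0') [0.572 0.102 0.14 ]
(335, 285, 0.009, 'scene0') [ 0.459 -0.018  0.009]
(337, 345, 0.009, 'scene0') [ 0.565 -0.033  0.009]
(150, 205, 0, 'scene0') [ 0.224 -0.304  0.   ]
(145, 382, 0, 'scene0') [ 0.562 -0.323  0.   ]
(155, 442, 0, 'scene0') [ 0.659 -0.311  0.   ]
(267, 405, 0, 'scene0') [ 0.636 -0.149  0.   ]
(167, 380, 0.08, 'scene0') [ 0.607 -0.27   0.08 ]
(210, 377, 0.08, 'scene0') [ 0.614 -0.213  0.08 ]
(190, 390, 0.03, 'scene0') [ 0.604 -0.251  0.03 ]
(163, 312, 0.091, 'scene0') [ 0.504 -0.268  0.091]
(145, 293, 0.084, 'scene0') [ 0.462 -0.294  0.084]
(183, 290, 0.084, 'scene0') [ 0.469 -0.24   0.084]
(237, 341, 0.03, 'scene0') [ 0.539 -0.178  0.03 ]
(234, 260, 0.047, 'side0') [0.432 0.315 0.047]
(252, 264, 0.064, 'side0') [0.441 0.266 0.064]
(566, 398, 0.08, 'side0') [ 0.597 -0.276  0.08 ]
(544, 382, 0.08, 'side0') [ 0.597 -0.239  0.08 ]
(525, 437, 0.091, 'side0') [ 0.5   -0.276  0.091]
(424, 250, 0.06, 'side0') [0.693 0.087 0.06 ]
(368, 247, 0.14, 'side0') [0.564 0.094 0.14 ]
(313, 326, 0.05, 'side0') [0.437 0.089 0.05 ]
```

```bash
python3 -m crank '[[[-35,44,6],[0,0,0],0],[[-35,44,6],[0,0,0],0],[[-35,44,6],[0,0,0],0],[[-35,44,6],[0,0,0],0],[[-35,44,6],[0,0,0],0],[[-35,40,0],[0,0,0],0],[[0,0,0],[0,0,0],0]]'
python3 -c "
from h import *
snap('wrist','w1',s=1.4)"
```

```text
time_s: 0.85
ee_pos: [0.4523, 0.2366, 0.2747]
eef_rot: [-0.001, 0.709, 0.705, -0.002]
force: [0.4, -0.4, 0.2]
opening: 0.043
```

View pics/w1.png

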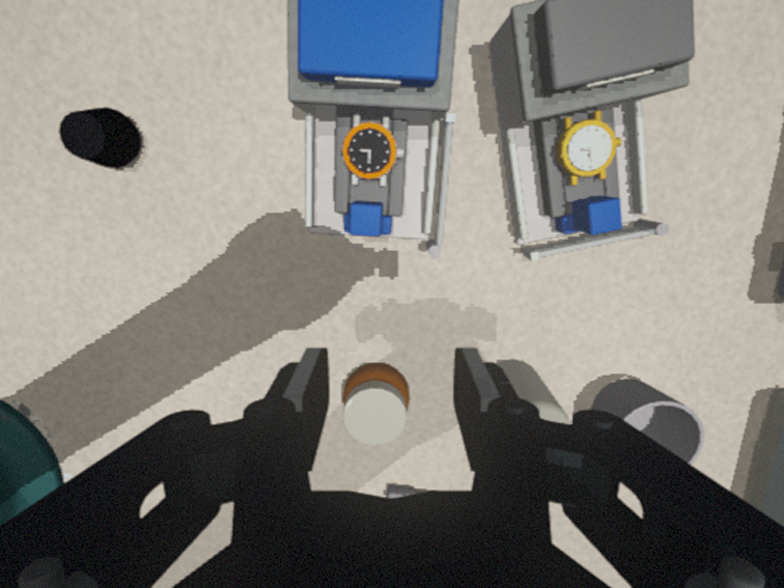

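```bash
python3 -c "
from h import *
show('w1','w1c',(200,60,340,185),5)"
```

```text
(no output)
```

View pics/w1c.png

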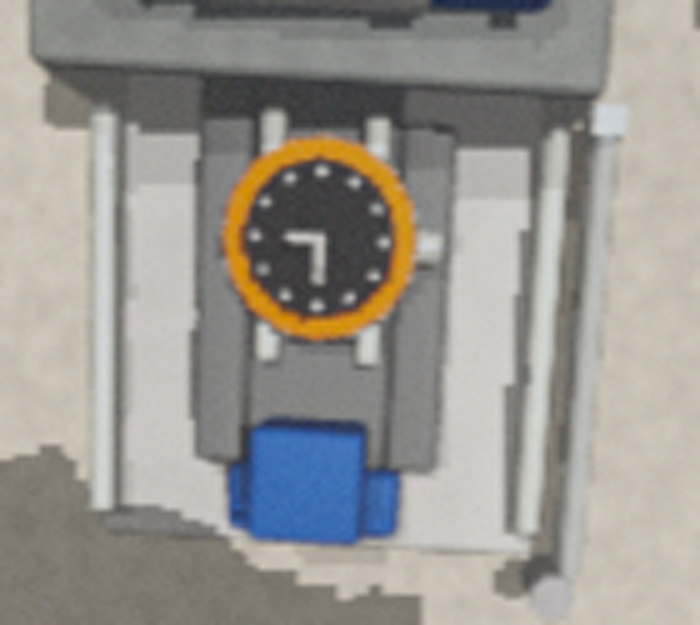

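```bash
python3 - <<'E'
from h import *
P=lambda u,v,z:ray('w1',200+u/5,60+v/5,z)[:2]
post=P(306,484,.064); w=P(320,238,.047); print(np.load('pics/w1.npz')['origin'])
print('post',post,'watch',w,'yaw',np.arctan2(*(post-w)[::-1]),np.linalg.norm(post-w))
for a in[(250,425,.064),(365,428,.064),(247,540,.064),(362,543,.064),(30,60,.08),(607,95,.08),(92,505,.024),(95,108,.024),(518,532,.024),(550,130,.024),(205,120,.03),(197,455,.03),(435,468,.03),(453,130,.03)]:print(a,P(*a).round(4))
E
```

```text
[0.45403426 0.30377806 0.39929183]
post [0.43410861 0.26802767] watch [0.43707949 0.3175677 ] yaw -1.6306938277414627 0.049629033316248
(250, 425, 0.064) [0.4228 0.2802]
(365, 428, 0.064) [0.4465 0.2794]
(247, 540, 0.064) [0.4215 0.2564]
(362, 543, 0.064) [0.4456 0.2556]
(30, 60, 0.08) [0.3854 0.3481]
(607, 95, 0.08) [0.4926 0.3414]
(92, 505, 0.024) [0.3815 0.2591]
(95, 108, 0.024) [0.387 0.346]
(518, 532, 0.024) [0.4814 0.2523]
(550, 130, 0.024) [0.4871 0.3409]
(205, 120, 0.03) [0.4118 0.3427]
(197, 455, 0.03) [0.4073 0.2711]
(435, 468, 0.03) [0.4617 0.2679]
(453, 130, 0.03) [0.4655 0.3404]
```

```bash
python3 -m crank '[[[-9,16,-30],[0,0,-0.03],0.2],[[-9,16,-40],[0,0,-0.025],0.2],[[0,0,-40],[0,0,0],0.2],[[0,0,-30],[0,0,0],0.2],[[0,0,0],[0,0,0],0.2],[[0,0,0],[0,0,0],0.2]]'
```

```text
time_s: 1.5
ee_pos: [0.4418, 0.2619, 0.1321]
eef_rot: [0.003, 0.733, 0.68, 0.0]
force: [-0.1, -0.9, -0.3]
opening: 0.0515
```

```bash
python3 -m crank '[[[-8,6,-15],[0,0,0.013],0.2],[[0,0,-25],[0,0,0],0.2],[[0,0,0],[0,0,0],0.2]]'
```

```text
time_s: 1.8
ee_pos: [0.4388, 0.2678, 0.0963]
eef_rot: [0.004, 0.73, 0.684, 0.004]
force: [-1.0, 0.1, 0.2]
opening: 0.0512
```

```bash
python3 -m crank '[[[-5,0,-10],[0,0.011,0],0.2],[[0,0,-15],[0,0,0],0.2],[[0,0,-15],[0,0,0],0.2],[[0,0,0],[0,0,0],0.2],[[0,0,0],[0,0,0],0.2]]'
```

```text
time_s: 2.3
ee_pos: [0.4389, 0.2693, 0.0622]
eef_rot: [0.001, 0.731, 0.682, 0.006]
force: [1.8, 0.4, -0.3]
opening: 0.0511
```

```bash
python3 -m crank '[[[-8,-1,-9],[0,0,0],0.2],[[-2,0,0],[0,0,0],0.2],[[0,0,0],[0,0,0],0.2]]'
```

```text
time_s: 2.6
ee_pos: [0.4292, 0.2688, 0.0549]
eef_rot: [0.002, 0.731, 0.682, 0.007]
force: [1.0, -0.2, -0.7]
opening: 0.0512
```

```bash
python3 -m crank '[[[5,0,0],[0,0,0],0.2],[[0,0,0],[0,0,0],-0.4],[[0,0,0],[0,0,0],-1],[[0,0,0],[0,0,0],-1],[[0,0,0],[0,0,0],-1],[[0,0,0],[0,0,0],-1]]' 45
```

```text
time_s: 3.2
ee_pos: [0.4348, 0.2691, 0.0559]
eef_rot: [0.002, 0.731, 0.682, 0.008]
force: [-2.1, -0.1, 0.7]
opening: 0.0234
```

```bash
python3 -m crank '[[[-0.6,-10,0],[0,0,0],-1],[[-1,-16,1],[0,0,0],-1],[[-1,-16,1],[0,0,0],-1],[[-1,-16,0],[0,0,0],-1],[[0,0,0],[0,0,0],-1]]'
```

```text
time_s: 3.7
ee_pos: [0.4289, 0.203, 0.0565]
eef_rot: [0.002, 0.732, 0.682, 0.005]
force: [0.0, 0.0, -1.5]
opening: 0.0235
```

```bash
python3 -m crank '[[[0,0,15],[0,0,0],-1],[[0,0,25],[0,0,0],-1],[[0,0,30],[0,0,0],-1],[[0,-10,30],[0,0,0],-1],[[-2,-25,25],[0,0,0],-1],[[-2,-35,0],[0,0,0],-1],[[-2,-40,0],[0,0,0],-1],[[-2,-40,0],[0,0,0],-1],[[-2,-40,0],[0,0,0],-1],[[-2,-35,0],[0,0,0],-1],[[0,-25,0],[0,0,0],-1],[[0,0,0],[0,0,0],-1],[[0,0,0],[0,0,0],-1]]' 80
```

```text
time_s: 5.0
ee_pos: [0.4106, -0.0628, 0.186]
eef_rot: [0.003, 0.734, 0.679, 0.005]
force: [0.2, 0.9, -3.5]
opening: 0.0228
```

```bash
python3 -m crank '[[[2,-9,-20],[0,0,0],-1],[[0,-9,-40],[0,0,0],-1],[[0,0,-40],[0,0,0],-1],[[0,0,-22],[0,0,0],-1],[[0,0,0],[0,0,0],-1],[[0,0,0],[0,0,0],-1]]'
```

```text
time_s: 5.6
ee_pos: [0.4164, -0.0765, 0.0629]
eef_rot: [0.006, 0.731, 0.682, 0.009]
force: [0.1, -0.8, -2.5]
opening: 0.0226
```

```bash
python3 -c "
from h import *
snap('side','s1',(200,170,480,380),2.8)"
```

```text
(no output)
```

View pics/s1.png

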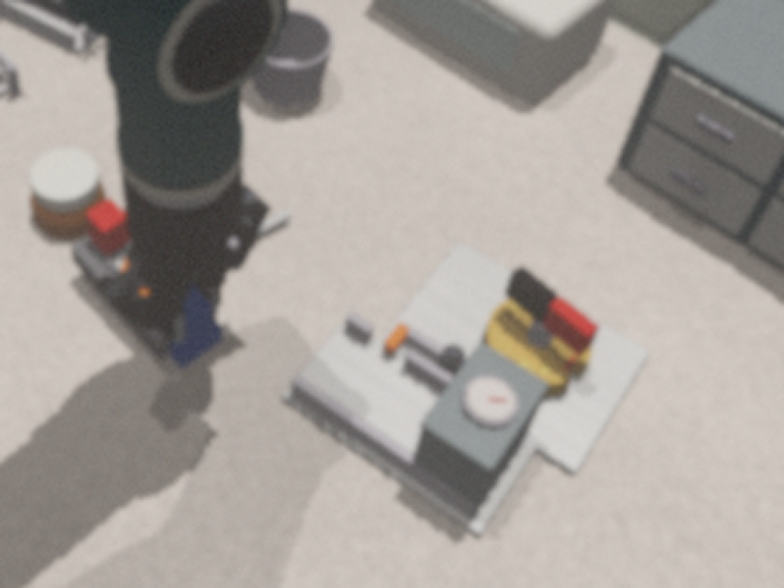

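```bash
python3 -m crank '[[[0,0,-9],[0,0.015,0],-1],[[0,0,-4],[0,0,0],-1],[[0,0,-2],[0,0,0],-1],[[0,0,0],[0,0,0],-1]]'
```

```text
time_s: 6.05
ee_pos: [0.4184, -0.0796, 0.0555]
eef_rot: [0.004, 0.731, 0.682, 0.004]
force: [0.6, -0.5, -2.8]
opening: 0.0227
```

```bash
python3 -m crank '[[[0,0,-4],[0,0,0],-1],[[0,0,-4],[0,0,0],-1],[[0,0,-3],[0,0,0],-1],[[0,0,0],[0,0,0],-1]]'
```

```text
time_s: 6.45
ee_pos: [0.4192, -0.0825, 0.0503]
eef_rot: [0.007, 0.732, 0.682, 0.004]
force: [-1.6, 0.0, -2.0]
opening: 0.0228
```

```bash
python3 -m crank '[[[0,0,-4],[0,0,0],-1],[[0,0,-3],[0,0,0],-1],[[0,0,0],[0,0,0],-1]]'
```

```text
time_s: 6.75
ee_pos: [0.4204, -0.0834, 0.0498]
eef_rot: [0.008, 0.731, 0.682, 0.005]
force: [-0.3, 1.5, -3.6]
opening: 0.0226
```

```bash
python3 -m crank '[[[0,0,0],[0,0,0],-0.2],[[0,0,0],[0,0,0],0.2],[[0,0,0],[0,0,0],0.2],[[0,0,0],[0,0,0],0.2],[[0,0,0],[0,0,0],0.2],[[0,0,30],[0,0,0],0.2],[[0,0,40],[0,0,0],0.2],[[10,-10,45],[0,0,0],0.2],[[40,-15,45],[0,0,0.02],0.2],[[45,-15,45],[0,0,0.02],0.2],[[45,0,10],[0,0,0],0.2],[[0,0,0],[0,0,0],0.2],[[0,0,0],[0,0,0],0.2]]'
python3 -c "
from h import *
snap('wrist','w2',s=1.4)"
```

```text
time_s: 8.05
ee_pos: [0.5474, -0.1175, 0.2543]
eef_rot: [0.009, 0.716, 0.698, 0.006]
force: [-0.4, 0.1, 0.6]
opening: 0.0513
```

View pics/w2.png

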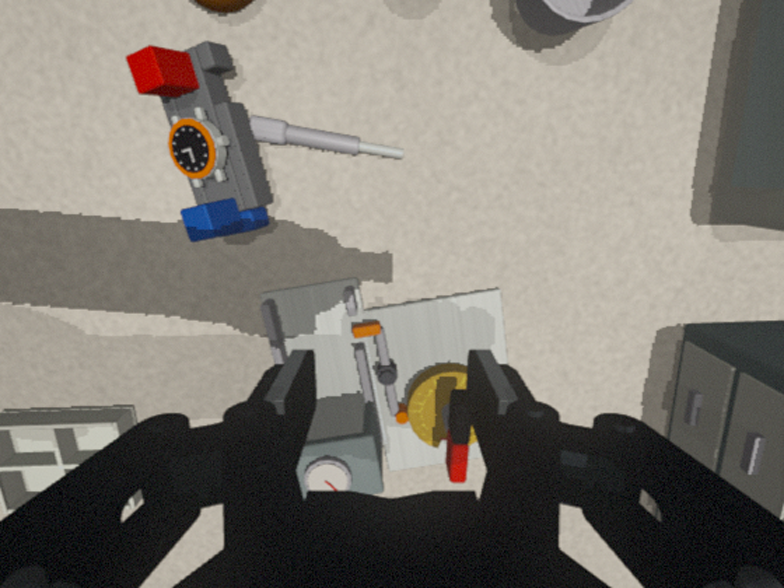

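```bash
python3 -c "
from h import *
show('w2','w2c',(175,190,370,345),4)
print(readout.get_obs()['ee_pos'])"
```

```text
[ 0.54736279 -0.11710556  0.25414649]
```

View pics/w2c.png

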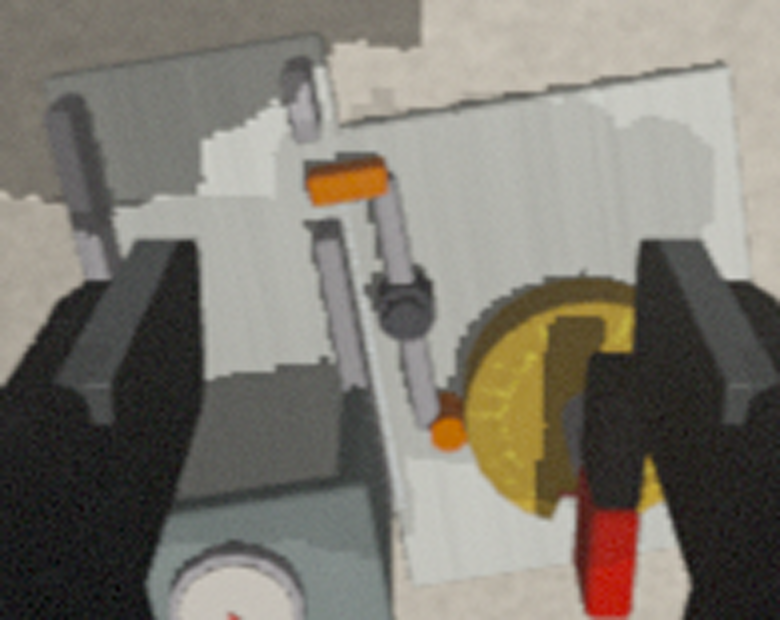

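```bash
python3 - <<'E'
from h import *
P=lambda u,v,z:ray('w2',175+u/4,190+v/4,z)[:2]
def Y(n,a,b):
    a,b=P(*a),P(*b); d=b-a; print(n,a.round(4),b.round(4),'yaw',np.arctan2(d[1],d[0]).round(4),np.linalg.norm(d).round(4))
Y('Lwall',(68,97,.028),(95,265,.028))
Y('Lwall outer',(48,105,.028),(80,265,.028))
Y('Rwall c',(327,235,.028),(352,385,.028))
Y('Rwall first',(300,65,.028),(352,385,.028))
Y('rear edge',(45,78,.008),(322,37,.008))
Y('plateR rear',(345,124,.006),(725,66,.006))
Y('plateR right',(725,66,.006),(750,278,.006))
Y('plateL right',(345,122,.006),(412,580,.006))
Y('bar',(613,355,.08),(610,617,.08))
Y('hood front',(180,505,.084),(362,487,.084))
print('pivot',P(408,295,.032),'roller',P(449,432,.026))
Q=lambda u,v,z:ray('w2',u/1.4,v/1.4,z)[:2]
t=Q(146,72,.056);n=Q(200,223,.056);w=Q(192,149,.039)
print('tail',t,'nose',n,'watch',w,'mid',(t+n)/2,np.arctan2(*(n-t)[::-1]),np.linalg.norm(n-t))
E
```

```text
Lwall [ 0.4533 -0.1503] [ 0.456  -0.2021] yaw -1.5174 0.0519
Lwall outer [ 0.4474 -0.1525] [ 0.4516 -0.202 ] yaw -1.4848 0.0497
Rwall c [ 0.5249 -0.1951] [ 0.5303 -0.2445] yaw -1.4627 0.0497
Rwall first [ 0.5196 -0.143 ] [ 0.5303 -0.2445] yaw -1.4664 0.102
rear edge [ 0.4416 -0.1498] [ 0.525  -0.1399] yaw 0.1185 0.084
plateR rear [ 0.5306 -0.168 ] [ 0.6467 -0.1534] yaw 0.1246 0.117
plateR right [ 0.6467 -0.1534] [ 0.6574 -0.2238] yaw -1.4204 0.0712
plateL right [ 0.5307 -0.1673] [ 0.5466 -0.3312] yaw -1.4742 0.1647
bar [ 0.6008 -0.2097] [ 0.6011 -0.2897] yaw -1.567 0.08
hood front [ 0.4864 -0.2468] [ 0.5344 -0.2434] yaw 0.0709 0.0481
pivot [ 0.54818885 -0.21336492] roller [ 0.55960033 -0.26304613]
tail [0.39668258 0.01485609] nose [ 0.41782913 -0.08372384] watch [ 0.41271798 -0.03270688] mid [ 0.40725586 -0.03443388] -1.3594869107692518 0.10082251503097728
```

```bash
python3 -c "
from h import *
show('w2','w2d',(80,20,220,180),4.5)"
```

```text
(no output)
```

View pics/w2d.png

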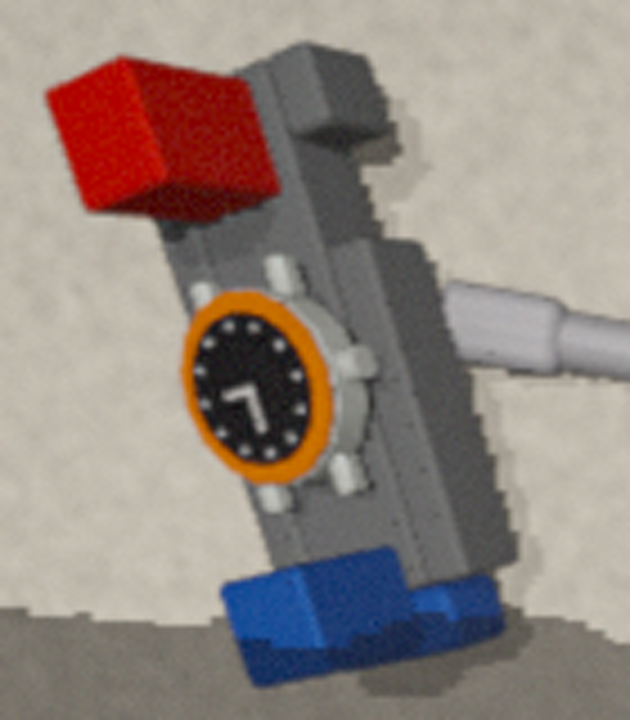

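```bash
python3 - <<'E'
from h import *
P=lambda u,v,z:ray('w2',80+u/4.5,20+v/4.5,z)[:2]
t=P(107,136,.056);n=P(278,622,.056);w=P(257,388,.039)
print('tail',t,'nose',n,'watch',w,'mid',(t+n)/2,np.arctan2(*(n-t)[::-1]),np.linalg.norm(n-t))
for f in [(47,95),(125,57),(165,180),(90,210),(222,590),(302,567),(328,648),(258,685)]: print(P(*f,.056).round(4))
a,b=P(370,240,.022),P(465,570,.022);print(a,b,np.arctan2(*(b-a)[::-1]))
E
```

```text
tail [0.3963971  0.01586672] nose [ 0.41691236 -0.08264327] watch [ 0.41271501 -0.03250929] mid [ 0.40665473 -0.03338828] -1.3654753810678282 0.1006235273399778
[0.3858 0.0236]
[0.4024 0.0301]
[0.4067 0.0074]
[0.3906 0.0022]
[ 0.4057 -0.0753]
[ 0.4238 -0.0709]
[ 0.4271 -0.0887]
[ 0.4105 -0.0965]
[ 4.36263560e-01 -1.58918041e-04] [ 0.44991722 -0.07489605] -1.3900998546786885
```

```bash
cat > pnp.py <<'E'
from h import *
def pnp(f,obj,px):
    d=np.load('pics/'+f+'.npz'); ok,rv,tv=cv2.solvePnP(np.float32(obj),np.float32(px),d['mtx'],None,flags=cv2.SOLVEPNP_SQPNP)
    rv,tv=cv2.solvePnPRefineLM(np.float32(obj),np.float32(px),d['mtx'],None,rv,tv)
    e=cv2.projectPoints(np.float32(obj),rv,tv,d['mtx'],None)[0][:,0]-px
    C=RM(d['rotation'])@np.diag([1,-1,-1]); return C@cv2.Rodrigues(rv)[0],d['origin']+C@tv[:,0],e
E
python3 - <<'E'
from pnp import *
px=np.array([(47,95),(125,57),(165,180),(90,210),(222,590),(302,567),(328,648),(258,685),(257,388)])/4.5+[80,20]
h=.012
o=[(-.062,-h,.056),(-.062,h,.056),(-.038,h,.056),(-.038,-h,.056),(.038,-h,.056),(.038,h,.056),(.062,h,.056),(.062,-h,.056),(0,0,.039)]
M,t,e=pnp('w2',o,px); print(M.round(3),t,np.abs(e).max(0))
for n,p in dict(mid=(0,0,.028),tail=(-.05,0,.045),nose=(.05,0,.045),tr=(-.065,.028,0),nr=(.049,.028,0),tl=(-.065,-.028,0),nl=(.049,-.028,0)).items(): print(n,(M@p+t).round(4))
print('yaw',np.arctan2(M[1,0],M[0,0]),'pitch up',M[2,0],'roll z',M[:,2])
for p in [(255,120),(403,153)]: print(ray('w2',p[0]/1.4,p[1]/1.4,.009))
E
```

```text
[[ 0.212  0.891 -0.401]
 [-0.977  0.203 -0.067]
 [ 0.022  0.406  0.914]] [ 0.42946277 -0.02971789  0.00618055] [1.46328396 3.85559082]
mid [ 0.4182 -0.0316  0.0318]
tail [0.4008 0.0161 0.0462]
nose [ 0.422  -0.0816  0.0484]
tr [0.4406 0.0395 0.0161]
nr [ 0.4648 -0.0719  0.0186]
tl [ 0.3907  0.0281 -0.0066]
nl [ 0.4149 -0.0833 -0.0041]
yaw -1.3566204335273169 pitch up 0.021818312453947487 roll z [-0.40114954 -0.06685134  0.91356989]
[ 0.45200005 -0.01121724  0.009     ]
[ 0.56561723 -0.03850697  0.009     ]
```

```bash
python3 -m crank '[[[-40,10,-10],[0,0,0.12],0.2],[[-40,10,-20],[0,0,0.12],0.2],[[-40,10,-30],[0,-0.08,0],0.2],[[-9,5,-40],[0,-0.09,0],0.2],[[0,0,-25],[0,0,0],0.2],[[0,0,0],[0,0,0],0.2],[[0,0,0],[0,0,0],0.2]]'
python3 -c "
from h import *
o=readout.get_obs();m=RM(o['eef_rot']);print(o['ee_pos'],m.round(3),o['qpos'].round(2))"
```

```text
time_s: 8.8
ee_pos: [0.4057, -0.08, 0.1252]
eef_rot: [0.071, 0.621, 0.779, 0.058]
force: [1.0, 0.5, 0.3]
opening: 0.0512
[ 0.40572672 -0.07998891  0.1252298 ] [[-0.219  0.958  0.183]
 [ 0.975  0.222  0.003]
 [-0.038  0.179 -0.983]] [ 0.18  0.21 -0.05  2.37 -0.04  0.38  0.39]
```

```bash
python3 -m crank '[[[6,-1,-20],[0,0,0],0.2],[[5,-1,-25],[0,0,0],0.2],[[0,0,-12],[0,0,0],0.2],[[0,0,0],[0,0,0],0.2],[[0,0,0],[0,0,0],0.2]]'
python3 -c "
from h import *
o=readout.get_obs();m=RM(o['eef_rot']);print(o['ee_pos'],m.round(3),o['qpos'].round(2))"
```

```text
time_s: 9.3
ee_pos: [0.4242, -0.0831, 0.0725]
eef_rot: [0.076, 0.62, 0.778, 0.061]
force: [0.1, 0.3, 0.5]
opening: 0.0513
[ 0.42424784 -0.08312353  0.07245593] [[-0.218  0.956  0.195]
 [ 0.975  0.223  0.001]
 [-0.043  0.19  -0.981]] [ 0.18  0.36 -0.05  2.36 -0.04  0.22  0.4 ]
```

```bash
python3 -m crank '[[[-6,0,-10],[0,0.06,0],0.2],[[-2,0,-4],[0,0.02,0],0.2],[[0,0,0],[0,0,0],0.2]]'
python3 -c "
from h import *
o=readout.get_obs();m=RM(o['eef_rot']);print(o['ee_pos'],m.round(3),o['qpos'].round(2))"
```

```text
time_s: 9.6
ee_pos: [0.4189, -0.0836, 0.0615]
eef_rot: [0.047, 0.622, 0.78, 0.037]
force: [-0.2, 0.8, -0.2]
opening: 0.0511
[ 0.41886419 -0.08360966  0.06153109] [[-0.221  0.968  0.12 ]
 [ 0.975  0.222 -0.   ]
 [-0.027  0.117 -0.993]] [ 0.15  0.4  -0.02  2.33 -0.03  0.3   0.38]
```

Good place to close, gently at first.

```bash
python3 -m crank '[[[0,0,0],[0,0,0],0],[[0,0,0],[0,0,0],-0.2],[[0,0,0],[0,0,0],-0.4],[[0,0,0],[0,0,0],-1],[[0,0,0],[0,0,0],-1],[[0,0,0],[0,0,0],-1],[[0,0,0],[0,0,0],-1]]' 40
python3 -c "
from h import *
snap('side','s2',(210,190,350,310),5)
o=readout.get_obs();print(o['ee_pos'],o['qpos'].round(2),o['force'])"
```

```text
time_s: 10.3
ee_pos: [0.4197, -0.0836, 0.0635]
eef_rot: [0.049, 0.622, 0.78, 0.039]
force: [0.6, 0.2, -0.1]
opening: 0.026
[ 0.41972212 -0.08356657  0.06353008] [ 0.15  0.39 -0.02  2.33 -0.03  0.29  0.38] [-0.04036303 -0.80125233 -0.5289958 ]
```

View pics/s2.png

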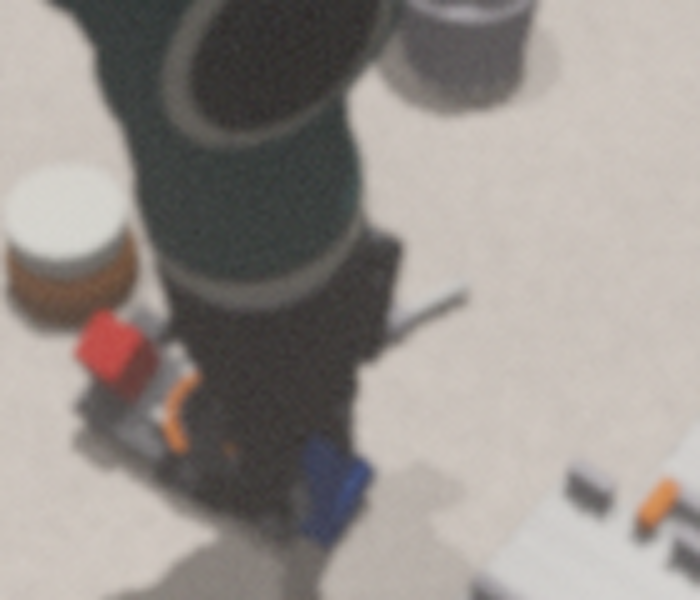

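```bash
python3 -m crank '[[[0,0,10],[0,0,0],-1],[[0,0,15],[0,0,0],-1],[[0,0,20],[0,0.05,0],-1],[[5,0,30],[0,0.06,0],-1],[[30,-3,20],[0,0,-0.05],-1],[[40,-4,10],[0,0,-0.06],-1],[[40,-4,0],[0,0,0],-1],[[40,-4,0],[0,0,0],-1],[[40,-4,0],[0,0,0],-1],[[30,-2,0],[0,0,0],-1],[[0,0,0],[0,0,0],-1],[[0,0,0],[0,0,0],-1]]' 60
python3 -c "
from h import *
snap('side','s3',(200,100,480,310),2.8)
o=readout.get_obs();m=RM(o['eef_rot']);print(o['ee_pos'],m.round(3))"
```

```text
time_s: 11.55
ee_pos: [0.6419, -0.1054, 0.1744]
eef_rot: [-0.002, 0.667, 0.745, -0.002]
force: [-0.4, 0.5, -3.9]
opening: 0.0231
[ 0.64188526 -0.10531323  0.17452197] [[-0.11   0.994 -0.006]
 [ 0.994  0.11  -0.   ]
 [ 0.    -0.006 -1.   ]]
```

View pics/s3.png

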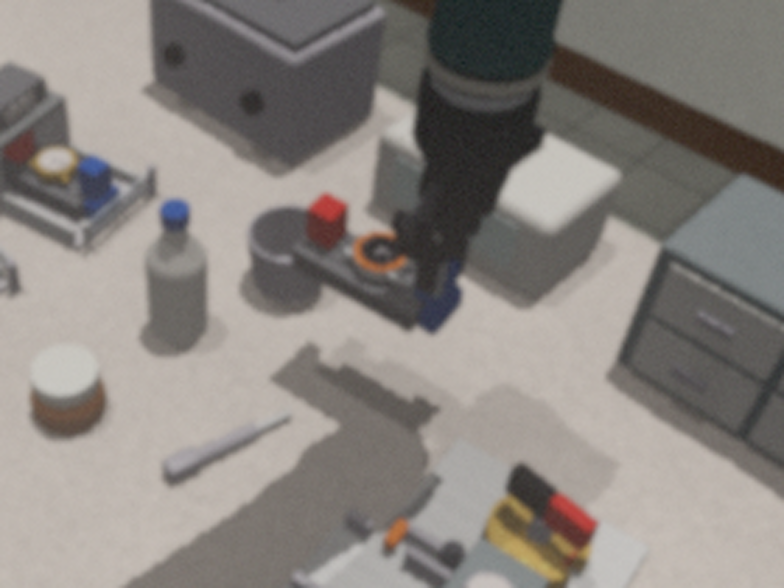

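```bash
python3 -m crank '[[[0,0,-30],[0,0,0],-1],[[0,0,-40],[0,0,0],-1],[[0,0,-30],[0,0,0],-1],[[0,0,0],[0,0,0],-1],[[0,0,0],[0,0,0],-1]]'; python3 -m crank '[[[0,0,-5],[0,0,0],-1],[[0,0,-5],[0,0,0],-1],[[0,0,0],[0,0,0],-1]]'
```

```text
time_s: 12.1
ee_pos: [0.6368, -0.1055, 0.0754]
eef_rot: [-0.002, 0.667, 0.745, -0.002]
force: [0.7, -0.5, -2.2]
opening: 0.0223
time_s: 12.4
ee_pos: [0.6383, -0.1059, 0.0694]
eef_rot: [-0.0, 0.668, 0.745, -0.001]
force: [-0.6, -0.0, -3.2]
opening: 0.0229
```

```bash
python3 -m crank '[[[0,0,-6],[0,0,0],-1],[[0,0,-5],[0,0,0],-1],[[0,0,0],[0,0,0],-1]]'; python3 -m crank '[[[0,0,-5],[0,0,0],-1],[[0,0,0],[0,0,0],-1]]'
```

```text
time_s: 12.7
ee_pos: [0.6404, -0.1061, 0.0602]
eef_rot: [0.002, 0.668, 0.745, 0.001]
force: [-0.6, -0.0, -2.4]
opening: 0.0225
time_s: 12.9
ee_pos: [0.6439, -0.1058, 0.0586]
eef_rot: [0.005, 0.667, 0.745, 0.003]
force: [0.3, 1.2, -3.6]
opening: 0.0226
```

```bash
python3 -m crank '[[[-3,0,-5],[0,0,0],-1],[[0,0,0],[0,0,0],-1]]'; python3 -m crank '[[[0,0,-5],[0,0,0],-1],[[0,0,0],[0,0,0],-1]]'
```

```text
time_s: 13.1
ee_pos: [0.6449, -0.1061, 0.059]
eef_rot: [0.008, 0.667, 0.745, 0.006]
force: [-0.2, -0.4, -3.7]
opening: 0.0225
time_s: 13.3
ee_pos: [0.6469, -0.1063, 0.0584]
eef_rot: [0.01, 0.667, 0.745, 0.007]
force: [-0.6, -0.3, -3.0]
opening: 0.0223
```

```bash
python3 -m crank '[[[0,0,0],[0,0.02,0],-1],[[0,0,-3],[0,0,0],-1],[[0,0,0],[0,0,0],-1],[[0,0,0],[0,0,0],-0.2],[[0,0,0],[0,0,0],0.1],[[0,0,0],[0,0,0],0.2],[[0,0,0],[0,0,0],0.2],[[0,0,0],[0,0,0],0.2],[[0,0,0],[0,0,0],0.2]]'; python3 -m crank '[[[0,0,20],[0,0,0],0.2],[[0,0,30],[0,0,0],0.2],[[0,10,40],[0,0,0],0.2],[[0,20,30],[0,0,0],0.2],[[0,20,0],[0,0,0],0.2],[[0,0,0],[0,0,0],0.2],[[0,0,0],[0,0,0],0.2]]'
python3 -c "
from h import *
snap('wrist','w3',(120,0,440,240),2.5)"
```

```text
time_s: 14.2
ee_pos: [0.6461, -0.1064, 0.0552]
eef_rot: [-0.001, 0.667, 0.745, -0.002]
force: [-0.1, -0.1, -0.8]
opening: 0.0511
time_s: 14.9
ee_pos: [0.6441, -0.0566, 0.1784]
eef_rot: [-0.002, 0.668, 0.744, -0.003]
force: [-0.1, -0.3, 0.4]
opening: 0.0511
```

View pics/w3.png

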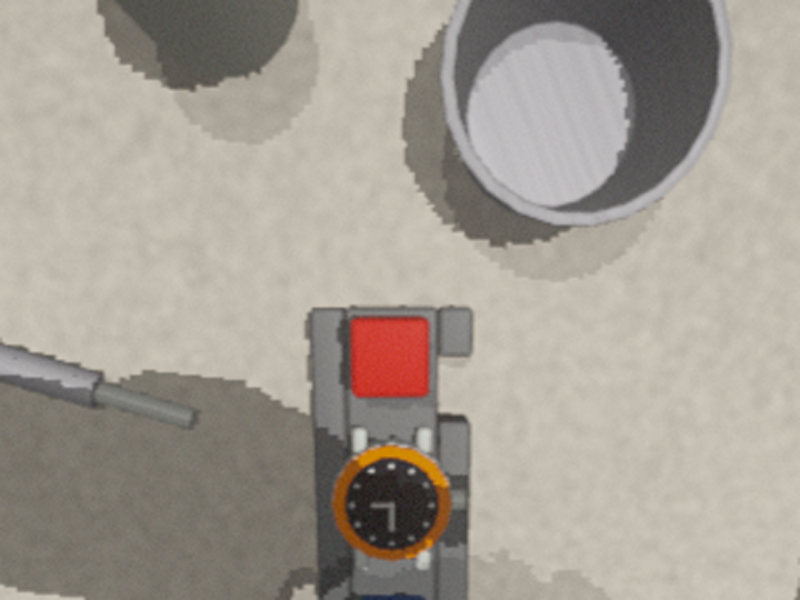

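```bash
python3 - <<'E'
from h import *
P=lambda u,v,z:ray('w3',120+u/2.5,v/2.5,z)[:2]
t=P(390,357,.056);w=P(391,504,.039);print(t,w,np.arctan2(*(w-t)[::-1]),np.linalg.norm(w-t),P(312,310,.022),P(472,310,.022),P(320,590,.022),P(190,418,.009))
o=readout.get_obs();m=RM(o['eef_rot']);print(o['ee_pos'],m.round(3))
E
```

```text
[ 0.63677896 -0.00584954] [ 0.6420749  -0.05580741] -1.4651828106204223 0.05023779902284408 [0.60849658 0.00473865] [0.66262777 0.01051112] [ 0.61932932 -0.09586615] [ 0.56527836 -0.03871391]
[ 0.64391724 -0.05628682  0.17801506] [[-0.107  0.994 -0.007]
 [ 0.994  0.107 -0.001]
 [-0.001 -0.007 -1.   ]]
```

```bash
python3 -m crank '[[[-4,26,-10],[0,0,0],0.2],[[-3,26,-30],[0,0,0],0.2],[[0,0,-40],[0,0,0],0.2],[[0,0,-25],[0,0,0],0.2],[[0,0,0],[0,0,0],0.2],[[0,0,0],[0,0,0],0.2]]'
```

```text
time_s: 15.55
ee_pos: [0.6348, -0.0118, 0.0664]
eef_rot: [-0.002, 0.672, 0.74, -0.006]
force: [0.8, 0.5, 0.4]
opening: 0.0511
```

```bash
python3 -m crank '[[[2,5,-12],[0,0,0],0.2],[[0,0,-10],[0,0,0],0.2],[[0,0,0],[0,0,0],0.2]]'
```

```text
time_s: 15.85
ee_pos: [0.6388, -0.0084, 0.0454]
eef_rot: [-0.0, 0.673, 0.74, -0.005]
force: [-0.0, 0.2, -0.1]
opening: 0.0513
```

```bash
python3 -m crank '[[[0,0,0],[0,0,0],-0.2],[[0,0,0],[0,0,0],-0.5],[[0,0,0],[0,0,0],-1],[[0,0,0],[0,0,0],-1],[[0,0,0],[0,0,0],-1]]' 80; python3 -m crank '[[[0,0,15],[0,0,0],-1],[[0,0,30],[0,0,0],-1],[[0,0,40],[0,0,0],-1],[[0,0,0],[0,0,0],-1],[[0,0,0],[0,0,0],-1]]'
```

```text
time_s: 16.35
ee_pos: [0.6391, -0.0085, 0.0465]
eef_rot: [-0.0, 0.673, 0.739, -0.004]
force: [0.1, -1.7, -2.8]
opening: 0.0227
time_s: 16.85
ee_pos: [0.6372, -0.0083, 0.1359]
eef_rot: [-0.001, 0.673, 0.739, -0.005]
force: [0.2, -0.4, -3.8]
opening: 0.0224
```

```bash
python3 -m crank '[[[-25,-8,0],[0,0,0.01],-1],[[-40,-13,0],[0,0,0.01],-1],[[-40,-13,0],[0,0,0],-1],[[-40,-13,0],[0,0,0],-1],[[-16,-6,0],[0,0,0],-1],[[0,0,0],[0,0,0],-1],[[0,0,0],[0,0,0],-1]]'
cat > st.py <<'E'
from h import *
o=readout.get_obs();m=RM(o['eef_rot']);p=o['ee_pos'];X=np.array([.1136,-.9935]);Y=-np.array([-X[1],X[0]])*-1
Y=np.array([.9935,.1136]);q=p[:2]-[.4945,-.2224]
print('t',o['time_s'],'mid x',(q@X+.0475).round(4),'lat',(q@Y).round(4),'z',p[2].round(4),'yaw',np.arctan2(m[1,1],m[0,1]).round(4),'tilt',m[:2,2].round(3),'F',o['force'].round(1),'M',o['moment'].round(2),o['opening'].round(4), p.round(4))
E
python3 st.py
```

```text
time_s: 17.55
ee_pos: [0.4671, -0.0613, 0.1326]
eef_rot: [-0.004, 0.665, 0.747, -0.007]
force: [1.1, 0.3, -3.4]
opening: 0.0227Traceback (most recent call last):
  File "st.py", line 4, in <module>
    print('t',o['time_s'],'mid x',(q@X+.0475).round(4),'lat',(q@Y).round(4),'z',p[2].round(4),'yaw',np.arctan2(m[1,1],m[0,1]).round(4),'tilt',m[:2,2].round(3),'F',o['force'].round(1),'M',o['moment'].round(2),o['opening'].round(4), p.round(4))
                                                                                                                                                                                                                ^^^^^^^^^^^^^^^^^^
AttributeError: 'float' object has no attribute 'round'
```

```bash
sed -i "s/o\['opening'\].round(4)/round(o['opening'],4)/" st.py; python3 -m crank '[[[6,0,-15],[0,-0.015,0],-1],[[4,0,-25],[0,0,0],-1],[[0,0,-22],[0,0,0],-1],[[0,0,0],[0,0,0],-1],[[0,0,0],[0,0,0],-1]]'; python3 st.py
```

```text
time_s: 18.05
ee_pos: [0.4853, -0.0591, 0.0697]
eef_rot: [0.005, 0.664, 0.748, 0.001]
force: [-0.2, 0.5, -2.2]
opening: 0.0229
t 18.05 mid x -0.1158 lat 0.0095 z 0.0697 yaw 0.1194 tilt [ 0.009 -0.004] F [-0.2  0.5 -2.2] M [-0.    0.14 -0.05] 0.0229 [ 0.4853 -0.0591  0.0697]
```

```bash
python3 -m crank '[[[-9,0,0],[0,0,-0.005],-1],[[0,0,0],[0,0,0],-1],[[0,0,0],[0,0,0],-1]]'; python3 st.py
```

```text
time_s: 18.35
ee_pos: [0.477, -0.0585, 0.0713]
eef_rot: [0.005, 0.665, 0.746, 0.002]
force: [0.4, -0.9, -2.2]
opening: 0.0232
t 18.35 mid x -0.1173 lat 0.0012 z 0.0713 yaw 0.1147 tilt [ 0.011 -0.004] F [ 0.4 -0.9 -2.2] M [ 0.14  0.04 -0.05] 0.0232 [ 0.477  -0.0585  0.0713]
```

```bash
python3 -m crank '[[[-2,0,-9],[0,0.008,0],-1],[[0,0,-6],[0,0,0],-1],[[0,0,0],[0,0,0],-1],[[0,0,0],[0,0,0],-1]]'; python3 st.py
```

```text
time_s: 18.75
ee_pos: [0.4779, -0.0564, 0.0591]
eef_rot: [0.005, 0.664, 0.747, 0.002]
force: [-1.7, 1.3, -0.4]
opening: 0.0227
t 18.75 mid x -0.1193 lat 0.0024 z 0.0591 yaw 0.1172 tilt [ 0.01  -0.003] F [-1.7  1.3 -0.4] M [ 0.03  0.17 -0.06] 0.0227 [ 0.4779 -0.0564  0.0591]
```

```bash
python3 -m crank '[[[-2.5,0,-2],[0,0.008,0],-1],[[1,-8,0],[0,0,0],-1],[[1,-8,0],[0,0,0],-1],[[0,0,0],[0,0,0],-1]]'; python3 st.py
```

```text
time_s: 19.15
ee_pos: [0.4806, -0.0678, 0.06]
eef_rot: [0.002, 0.662, 0.75, 0.003]
force: [-0.8, -2.4, 3.5]
opening: 0.0229
t 19.15 mid x -0.1077 lat 0.0038 z 0.06 yaw 0.1246 tilt [0.008 0.002] F [-0.8 -2.4  3.5] M [-1.01 -0.06 -0.12] 0.0229 [ 0.4806 -0.0678  0.06  ]
```

```bash
python3 - <<'E'
from h import *
snap('side','s4');snap('scene','c4')
print(proj('c4',(.4945,-.2224,.03)),proj('s4',(.4945,-.2224,.03)),proj('c4',(.48,-.06,.06)),proj('s4',(.48,-.06,.06)))
a=np.load('pics/s4.npz')['im'];b=np.load('pics/c4.npz')['im']
f=lambda im,x,y:cv2.resize(im[y:y+150,x:x+100],None,fx=4,fy=4,interpolation=cv2.INTER_CUBIC)
u=proj('s4',(.485,-.13,.03)).astype(int);v=proj('c4',(.485,-.13,.03)).astype(int)
print(u,v)
cv2.imwrite('pics/m4.png',np.hstack([f(a,u[0]-45,u[1]-75),f(b,v[0]-55,v[1]-75)]))
E
```

```text
[146.16336441 229.35452221] [345.476837   311.79718449] [219.64092799 202.54236444] [283.1059279  258.32984169]
[308 285] [189 217]
```

View pics/m4.png

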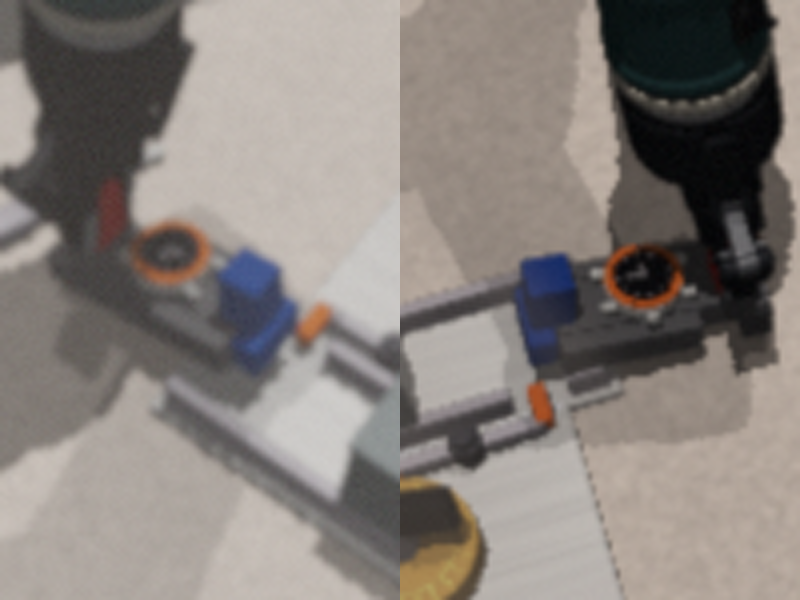

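```bash
python3 - <<'E'
from h import *
X=np.array([.1136,-.9935,0]);Y=np.array([.9935,.1136,0]);S=np.array([.4945,-.2224,0])
W=lambda x,y,z:S+X*x+Y*y+[0,0,z]
c=lambda p:((proj('c4',p)-[134,142])*4+[400,0]).round(0)
s=lambda p:((proj('s4',p)-[263,210])*4).round(0)
for n,a in {'Lin-75':(-.075,-.0305,.028),'Lin-30':(-.03,-.0305,.028),'Lin0':(0,-.0305,.028),'Rin-75':(-.075,.0305,.028),'Rin-50':(-.05,.0305,.028),'Rin-25':(-.025,.0305,.028),'Rin0':(0,.0305,.028),'pivot':(.005,.054,.032),'plate rear R':(-.08,.03,.008)}.items(): print(n,c(W(*a)),s(W(*a)))
# holder predicted from TCP
t=np.array([.4806,-.0678,0])-X*.0025
H=lambda x,y,z:t+X*(x+.05)+Y*y+[0,0,z+.0135]
for n,a in {'watch':(0,0,.039),'nosepost top':(.05,0,.056),'np c1':(.062,-.012,.056),'np c2':(.062,.012,.056),'np c3':(.038,.012,.056),'slab R front bottom':(.049,.028,0),'slabRtop front':(.049,.028,.022),'tip R bottom':(.065,.02,0),'tip L bottom':(.065,-.02,0)}.items(): print(n,c(H(*a)),s(H(*a)))
E
```

```text
Lin-75 [575. 266.] [171. 364.]
Lin-30 [494. 289.] [244. 416.]
Lin0 [439. 304.] [295. 453.]
Rin-75 [601. 360.] [241. 286.]
Rin-50 [554. 373.] [280. 313.]
Rin-25 [508. 386.] [321. 340.]
Rin0 [460. 400.] [363. 368.]
pivot [458. 437.] [397. 338.]
plate rear R [616. 374.] [229. 303.]
watch [642. 278.] [163. 258.]
nosepost top [543. 287.] [246. 293.]
np c1 [515. 274.] [252. 323.]
np c2 [525. 312.] [280. 291.]
np c3 [571. 300.] [240. 265.]
slab R front bottom [576. 383.] [265. 317.]
slabRtop front [568. 363.] [269. 294.]
tip R bottom [543. 379.] [282. 344.]
tip L bottom [528. 318.] [237. 397.]
```

```bash
python3 -m crank '[[[0,2,15],[0,0,0],-1],[[0,4,25],[0,0,0],-1],[[10,5,30],[0,0,0],-1],[[40,13,0],[0,0,0],-1],[[40,13,0],[0,0,0],-1],[[40,13,0],[0,0,0],-1],[[30,9,0],[0,0,0],-1],[[0,0,0],[0,0,0],-1],[[0,0,0],[0,0,0],-1]]'; python3 st.py
python3 - <<'E'
from h import *
snap('side','s5')
o=readout.get_obs();p=o['ee_pos'];m=RM(o['eef_rot']);X=np.array([-m[1,1]*-1,-m[0,1],0]);Y=m[:,1]*[1,1,0];Z=[0,0,1]
f=np.load('pics/s5.npz')['im'].astype(int);B,G,Rr=f[...,0],f[...,1],f[...,2]
for n,mask in dict(orange=(Rr>150)&(G>60)&(G<140)&(B<70),blue=(B>100)&(Rr<70)&(G<90)).items():
    k,l,s,c=cv2.connectedComponentsWithStats(mask.astype('uint8'));print(n,[(s[i].tolist(),c[i].round(1).tolist()) for i in range(1,k) if s[i,4]>25])
t=p-X*.0025
for pit in (0,.1,.2):
    H=lambda x,z:t+X*((x+.05)*np.cos(pit)-(z-.045)*np.sin(pit))+np.array([0,0,1])*((z-.045)*np.cos(pit)+(x+.05)*np.sin(pit))
    print(pit,'watch',proj('s5',H(0,.039)),'nose top',proj('s5',H(.05,.056)))
E
```

```text
time_s: 20.15
ee_pos: [0.6388, -0.0093, 0.1276]
eef_rot: [-0.003, 0.664, 0.747, -0.002]
force: [-0.7, 0.8, -3.9]
opening: 0.0229
t 20.15 mid x -0.1478 lat 0.1676 z 0.1276 yaw 0.1174 tilt [-0.008  0.002] F [-0.7  0.8 -3.9] M [ 0.11  0.05 -0.05] 0.0229 [ 0.6388 -0.0093  0.1276]
orange [([398, 277, 13, 13, 50], [403.9, 283.0])]
blue [([353, 197, 11, 7, 55], [358.4, 199.8]), ([355, 209, 11, 10, 40], [360.6, 214.4])]
0 watch [336.15732914 199.12266868] nose top [356.89671609 204.06459992]
0.1 watch [336.55450561 197.5543636 ] nose top [356.96730949 200.36906377]
0.2 watch [336.76248493 195.86547749] nose top [356.61690665 196.47482486]
```

```bash
python3 -m crank '[[[0,0,-20],[0,0,0],-1],[[0,0,-30],[0,0,0],-1],[[0,0,-20],[0,0,0],-1],[[0,0,-6],[0,0,0],-1],[[0,0,0],[0,0,0],-1]]'; python3 -m crank '[[[0,0,-6],[0,0,0],-1],[[0,0,-5],[0,0,0],-1],[[0,0,0],[0,0,0],-1]]'; python3 st.py
```

```text
time_s: 20.7
ee_pos: [0.6332, -0.0129, 0.0494]
eef_rot: [-0.005, 0.666, 0.746, -0.004]
force: [-0.8, -0.7, -3.2]
opening: 0.0227
time_s: 21.0
ee_pos: [0.6345, -0.0137, 0.0504]
eef_rot: [-0.004, 0.667, 0.745, -0.003]
force: [-0.0, -0.0, -2.1]
opening: 0.0229
t 21.0 mid x -0.1439 lat 0.1627 z 0.0504 yaw 0.1113 tilt [-0.01   0.002] F [-0.  -0.  -2.1] M [ 0.12 -0.04  0.02] 0.0229 [ 0.6345 -0.0137  0.0504]
```

```bash
python3 -m crank '[[[0,0,0],[0,0,0],-0.2],[[0,0,0],[0,0,0],0.1],[[0,0,0],[0,0,0],0.2],[[0,0,0],[0,0,0],0.2],[[0,0,30],[0,0,0],0.2],[[0,0,40],[0,0,0],0.2],[[0,-10,45],[0,0,0],0.2],[[-10,-30,45],[0,0,0],0.2],[[-30,-40,10],[0,0,0],0.2],[[-30,-40,0],[0,0,0],0.2],[[-30,-40,0],[0,0,0],0.2],[[-30,-40,0],[0,0,0],0.2],[[-20,-30,0],[0,0,0],0.2],[[0,0,0],[0,0,0],0.2],[[0,0,0],[0,0,0],0.2]]'
python3 - <<'E'
from h import *
snap('wrist','w5')
X=np.array([.1136,-.9935,0]);Y=np.array([.9935,.1136,0]);S=np.array([.4945,-.2224,0])
im=np.load('pics/w5.npz')['im'].mean(2)
for z in (.028,):
  for x in (-.07,-.06,-.03,-.01,.005):
    ys=np.arange(-.046,.0461,.001); r=[]
    for y in ys:
        u=proj('w5',S+X*x+Y*y+[0,0,z]); r.append(cv2.getRectSubPix(im.astype('float32'),(1,1),(float(u[0]),float(u[1])))[0,0])
    r=np.array(r);print(x,z,' '.join('%d'%v for v in r))
print(proj('w5',S),proj('w5',S-X*.075))
E
```

```text
time_s: 22.5
ee_pos: [0.4812, -0.2469, 0.2259]
eef_rot: [-0.0, 0.666, 0.746, -0.001]
force: [0.3, -0.1, 0.8]
opening: 0.0512
-0.07 0.028 184 169 133 139 152 146 162 173 176 180 181 169 138 143 188 204 205 204 204 204 203 203 202 202 204 203 202 202 202 202 205 203 202 201 203 204 203 202 202 203 204 203 204 205 206 206 205 205 203 204 204 202 203 203 202 203 203 204 205 204 205 205 205 205 204 206 205 205 184 137 133 116 90 99 134 166 178 181 182 180 169 158 166 181 186 186 186 186 189 188 187 185 183
-0.06 0.028 190 187 171 134 122 133 160 172 175 178 180 167 135 137 184 205 205 204 205 205 203 202 203 203 204 205 203 201 203 203 203 204 203 203 203 204 204 203 204 203 203 204 204 205 206 204 206 204 204 205 205 203 203 204 204 203 203 204 205 205 204 205 205 204 205 205 205 194 158 137 132 121 91 91 118 162 184 187 181 177 169 156 160 179 186 185 187 187 187 186 183 182 182
-0.03 0.028 183 183 167 129 123 135 153 167 171 174 178 178 161 132 156 196 204 206 206 204 204 203 203 202 205 204 203 203 203 204 205 205 204 204 203 203 205 204 203 203 203 204 204 204 205 205 204 204 204 204
[... 285 characters left out ...]
03 203 203 203 203 205 204 203 203 202 203 202 203 202 203 204 203 203 204 204 203 203 203 203 205 204 204 204 204 204 203 204 203 204 206 204 204 204 204 205 204 204 203 187 150 132 130 117 94 85 128 164 177 176 176 177 170 164 187 204 204 202 181 134 127 126 117 95
0.005 0.028 118 120 121 119 120 124 132 150 167 172 174 177 176 158 145 169 198 203 203 203 202 201 201 201 202 202 202 201 202 202 204 202 201 202 203 202 202 202 202 202 203 203 202 203 203 203 202 201 202 203 203 203 202 202 202 203 202 203 203 203 204 204 204 205 204 203 203 203 192 163 141 133 122 99 88 111 149 172 176 175 175 172 173 180 161 131 123 105 79 73 90 95 84
[292.84749161 163.16379447] [293.65932174  90.36193549]
```

```bash
python3 -m crank '[[[30,37,0],[0,0,0.01],0.2],[[35,42,0],[0,0,0],0.2],[[35,42,0],[0,0,0],0.2],[[35,42,-15],[0,0,0],0.2],[[20,20,-30],[0,0,0],0.2],[[0,0,0],[0,0,0],0.2],[[0,0,0],[0,0,0],0.2]]'
python3 st.py; python3 - <<'E'
from h import *
snap('wrist','w6')
f=np.load('pics/w6.npz')['im'].astype(int);B,G,Rr=f[...,0],f[...,1],f[...,2]
def comp(n,mask,z):
    k,l,s,c=cv2.connectedComponentsWithStats(mask.astype('uint8'))
    for i in range(1,k):
        if s[i,4]>150:
            q=cv2.minAreaRect(np.argwhere(l==i)[:,::-1].astype('float32')); print(n,s[i].tolist(),c[i].round(1),q, ray('w6',*q[0],z).round(4))
comp('red',(Rr>120)&(G<80)&(B<80),.056); comp('blue',(B>100)&(Rr<80)&(G<110),.056)
comp('orange',(Rr>110)&(G>45)&(G<170)&(B<60)&(Rr-G>40),.039)
E
```

```text
time_s: 23.25
ee_pos: [0.6343, -0.0567, 0.181]
eef_rot: [-0.001, 0.657, 0.754, 0.001]
force: [-1.2, -0.1, -0.2]
opening: 0.0516
t 23.25 mid x -0.1012 lat 0.1577 z 0.181 yaw 0.1371 tilt [0.001 0.003] F [-1.2 -0.1 -0.2] M [-0.01  0.02  0.03] 0.0516 [ 0.6343 -0.0567  0.181 ]
red [271, 142, 31, 32, 950] [285.8 157.6] ((286.0, 157.5), (31.0, 30.0), 90.0) [ 0.6354 -0.0158  0.056 ]
red [262, 192, 45, 34, 209] [279.4 205.5] ((282.6941223144531, 206.62355041503906), (29.9364070892334, 44.47074890136719), 77.47119140625) [ 0.6383 -0.0553  0.056 ]
blue [270, 259, 34, 28, 717] [285.6 273.4] ((286.5, 272.5), (27.0, 33.0), 90.0) [ 0.6497 -0.1126  0.056 ]
orange [271, 142, 31, 31, 868] [285.8 157. ] ((286.0, 157.0), (30.0, 30.0), 90.0) [ 0.636  -0.0171  0.039 ]
orange [262, 191, 46, 45, 557] [284.1 212.9] ((284.5, 213.0), (44.0, 45.0), 90.0) [ 0.6415 -0.0651  0.039 ]
```

```bash
python3 -m crank '[[[0,20,-20],[0,0,-0.004],0.2],[[1,20,-40],[0,0,-0.004],0.2],[[0,0,-40],[0,0,0],0.2],[[0,0,-22],[0,0,0],0.2],[[0,0,0],[0,0,0],0.2]]'; python3 st.py
```

```text
time_s: 23.8
ee_pos: [0.636, -0.0209, 0.0624]
eef_rot: [0.004, 0.663, 0.749, 0.004]
force: [-0.3, -0.1, 0.8]
opening: 0.0516
t 23.8 mid x -0.1366 lat 0.1635 z 0.0624 yaw 0.1213 tilt [0.011 0.   ] F [-0.3 -0.1  0.8] M [0.01 0.01 0.01] 0.0516 [ 0.636  -0.0209  0.0624]
```

```bash
python3 -m crank '[[[0,4,-10],[0,0.01,0.01],0.2],[[0,2,-7],[0,0,0],0.2],[[0,0,0],[0,0,0],0.2]]'; python3 st.py
```

```text
time_s: 24.1
ee_pos: [0.638, -0.0171, 0.0487]
eef_rot: [0.002, 0.66, 0.751, 0.002]
force: [0.6, 0.3, 0.7]
opening: 0.0511
t 24.1 mid x -0.1402 lat 0.1659 z 0.0487 yaw 0.1287 tilt [ 0.006 -0.   ] F [0.6 0.3 0.7] M [ 0.01 -0.02 -0.01] 0.0511 [ 0.638  -0.0171  0.0487]
```

```bash
python3 -m crank '[[[0,0,-5],[0,0,0],0.2],[[0,0,0],[0,0,0],-0.2],[[0,0,0],[0,0,0],-0.5],[[0,0,0],[0,0,0],-1],[[0,0,0],[0,0,0],-1],[[0,0,0],[0,0,0],-1],[[0,0,0],[0,0,0],-1]]' 110; python3 st.py
```

```text
time_s: 24.8
ee_pos: [0.6394, -0.0175, 0.0462]
eef_rot: [0.004, 0.66, 0.751, 0.003]
force: [-0.2, 0.4, -0.4]
opening: 0.0223
t 24.8 mid x -0.1397 lat 0.1672 z 0.0462 yaw 0.1279 tilt [ 0.009 -0.   ] F [-0.2  0.4 -0.4] M [-0.06  0.1  -0.01] 0.0223 [ 0.6394 -0.0175  0.0462]
```

```bash
sed -i 's/^Y=.*/X=np.array([.1284,-.9917]);Y=np.array([.9917,.1284]);q=p[:2]-[.4913,-.2228]/; s/\.0475/.0483/' st.py
python3 -m crank '[[[0,0,15],[0,-0.008,0],-1],[[0,0,30],[0,0,0],-1],[[0,0,35],[0,0,0],-1],[[-25,-7,0],[0,0,0],-1],[[-40,-10,0],[0,0,0],-1],[[-40,-10,0],[0,0,0],-1],[[-40,-10,0],[0,0,0],-1],[[-18,-5,0],[0,0,0],-1],[[0,0,0],[0,0,0],-1],[[0,0,0],[0,0,0],-1]]'; python3 st.py
```

```text
time_s: 25.8
ee_pos: [0.4695, -0.0597, 0.1351]
eef_rot: [0.009, 0.66, 0.751, 0.008]
force: [0.0, 0.5, -2.2]
opening: 0.0225
t 25.8 mid x -0.1163 lat -0.0007 z 0.1351 yaw 0.1278 tilt [0.024 0.   ] F [ 0.   0.5 -2.2] M [ 0.16  0.   -0.03] 0.0225 [ 0.4695 -0.0597  0.1351]
```

```bash
python3 -m crank '[[[0,0,-15],[0,0.024,0],-1],[[0,0,-25],[0,0,0],-1],[[0,0,-15],[0,0,0],-1],[[0,0,0],[0,0,0],-1],[[0,0,0],[0,0,0],-1]]'; python3 st.py
```

```text
time_s: 26.3
ee_pos: [0.478, -0.058, 0.0816]
eef_rot: [0.004, 0.659, 0.752, 0.004]
force: [0.8, 0.8, -3.8]
opening: 0.0226
t 26.3 mid x -0.1168 lat 0.0079 z 0.0816 yaw 0.1308 tilt [0.011 0.001] F [ 0.8  0.8 -3.8] M [ 0.11  0.03 -0.01] 0.0226 [ 0.478  -0.058   0.0816]
```

```bash
python3 -m crank '[[[-8,0,-5],[0,0.005,0],-1],[[-1,0,-2],[0,0,0],-1],[[0,0,0],[0,0,0],-1]]'; python3 st.py
```

```text
time_s: 26.6
ee_pos: [0.4702, -0.0577, 0.0758]
eef_rot: [0.003, 0.659, 0.752, 0.003]
force: [-0.7, 0.4, -2.5]
opening: 0.0223
t 26.6 mid x -0.1182 lat 0.0003 z 0.0758 yaw 0.1315 tilt [0.01  0.001] F [-0.7  0.4 -2.5] M [ 0.2  -0.   -0.02] 0.0223 [ 0.4702 -0.0577  0.0758]
```

```bash
python3 -m crank '[[[-3,0,-9],[0,0.008,0],-1],[[-1,0,-8],[0,0,0],-1],[[0,0,0],[0,0,0],-1]]'; python3 st.py;  python3 -m crank '[[[-2,0,-4],[0,0,0],-1],[[0,0,0],[0,0,0],-1]]'; python3 st.py
```

```text
time_s: 26.9
ee_pos: [0.4695, -0.0576, 0.0594]
eef_rot: [0.004, 0.658, 0.753, 0.003]
force: [1.2, 0.4, -3.7]
opening: 0.0218
t 26.9 mid x -0.1183 lat -0.0004 z 0.0594 yaw 0.1337 tilt [ 0.009 -0.   ] F [ 1.2  0.4 -3.7] M [ 0.21 -0.21  0.08] 0.0218 [ 0.4695 -0.0576  0.0594]
time_s: 27.1
ee_pos: [0.4692, -0.0577, 0.0553]
eef_rot: [0.005, 0.658, 0.753, 0.004]
force: [2.5, 0.1, -3.5]
opening: 0.0227
t 27.1 mid x -0.1183 lat -0.0007 z 0.0553 yaw 0.135 tilt [ 0.013 -0.   ] F [ 2.5  0.1 -3.5] M [ 0.04 -0.45  0.17] 0.0227 [ 0.4692 -0.0577  0.0553]
```

```bash
python3 -m crank '[[[4,0,0],[0,0,-0.004],-1],[[0,0,0],[0,0,0],-1]]'; python3 st.py
```

```text
time_s: 27.3
ee_pos: [0.4714, -0.0578, 0.0547]
eef_rot: [0.003, 0.66, 0.751, 0.003]
force: [-0.2, 0.5, -2.7]
opening: 0.0223
t 27.3 mid x -0.1179 lat 0.0015 z 0.0547 yaw 0.1287 tilt [ 0.008 -0.   ] F [-0.2  0.5 -2.7] M [ 0.18  0.04 -0.02] 0.0223 [ 0.4714 -0.0578  0.0547]
```

Free at lat 1.5 mm. Slide in along the channel.

```bash
python3 -m crank '[[[1.5,-10,0],[0,0,0],-1],[[1.3,-10,0],[0,0,0],-1],[[0,0,0],[0,0,0],-1]]'; python3 st.py; python3 -m crank '[[[1.3,-10,0],[0,0,0],-1],[[1.3,-10,0],[0,0,0],-1],[[0,0,0],[0,0,0],-1]]'; python3 st.py
```

```text
time_s: 27.6
ee_pos: [0.4732, -0.0795, 0.0544]
eef_rot: [0.002, 0.66, 0.751, 0.002]
force: [1.7, 0.2, -2.3]
opening: 0.0222
t 27.6 mid x -0.0961 lat 0.0004 z 0.0544 yaw 0.1282 tilt [ 0.006 -0.   ] F [ 1.7  0.2 -2.3] M [ 0.07 -0.33  0.14] 0.0222 [ 0.4732 -0.0795  0.0544]
time_s: 27.9
ee_pos: [0.4763, -0.102, 0.0546]
eef_rot: [0.003, 0.661, 0.751, 0.002]
force: [1.4, -0.1, -2.8]
opening: 0.0224
t 27.9 mid x -0.0734 lat 0.0006 z 0.0546 yaw 0.1271 tilt [ 0.007 -0.   ] F [ 1.4 -0.1 -2.8] M [ 0.05 -0.29  0.17] 0.0224 [ 0.4763 -0.102   0.0546]
```

Sliding fine with light left-wall contact; ease +x a little and go on.

```bash
python3 -m crank '[[[3,-10,0],[0,0,0],-1],[[1.5,-10,0],[0,0,0],-1],[[0,0,0],[0,0,0],-1]]'; python3 st.py; python3 -m crank '[[[1.5,-10,0],[0,0,0],-1],[[1.3,-10,0],[0,0,0],-1],[[0,0,0],[0,0,0],-1]]'; python3 st.py
```

```text
time_s: 28.2
ee_pos: [0.4801, -0.1244, 0.0543]
eef_rot: [0.002, 0.661, 0.75, 0.001]
force: [-0.2, 0.1, -2.6]
opening: 0.0225
t 28.2 mid x -0.0507 lat 0.0016 z 0.0543 yaw 0.1256 tilt [ 0.004 -0.   ] F [-0.2  0.1 -2.6] M [ 0.01  0.01 -0.01] 0.0225 [ 0.4801 -0.1244  0.0543]
time_s: 28.5
ee_pos: [0.483, -0.1462, 0.0543]
eef_rot: [0.002, 0.661, 0.75, 0.001]
force: [-0.2, 0.1, -2.9]
opening: 0.0223
t 28.5 mid x -0.0288 lat 0.0016 z 0.0543 yaw 0.1255 tilt [ 0.004 -0.   ] F [-0.2  0.1 -2.9] M [-0.02  0.05 -0.06] 0.0223 [ 0.483  -0.1462  0.0543]
```

```bash
python3 -m crank '[[[1.5,-10,0],[0,0,0],-1],[[1,-8,0],[0,0,0],-1],[[0,0,0],[0,0,0],-1]]'; python3 st.py; python3 -m crank '[[[1,-7,0],[0,0,0],-1],[[0,0,0],[0,0,0],-1]]'; python3 st.py
```

```text
time_s: 28.8
ee_pos: [0.4856, -0.1657, 0.0543]
eef_rot: [0.001, 0.661, 0.75, 0.001]
force: [0.3, -0.3, -2.1]
opening: 0.0225
t 28.8 mid x -0.0091 lat 0.0017 z 0.0543 yaw 0.1257 tilt [ 0.004 -0.   ] F [ 0.3 -0.3 -2.1] M [ 0.03 -0.07  0.  ] 0.0225 [ 0.4856 -0.1657  0.0543]
time_s: 29.0
ee_pos: [0.4867, -0.1733, 0.0543]
eef_rot: [0.001, 0.661, 0.75, 0.001]
force: [1.1, 0.0, -1.8]
opening: 0.0226
t 29.0 mid x -0.0014 lat 0.0017 z 0.0543 yaw 0.1255 tilt [0.004 0.   ] F [ 1.1  0.  -1.8] M [-0.07 -0.01  0.02] 0.0226 [ 0.4867 -0.1733  0.0543]
```

Push until the stop shows in the force.

```bash
python3 -m crank '[[[0.5,-4,0],[0,0,0],-1],[[0,0,0],[0,0,0],-1]]'; python3 st.py; python3 -m crank '[[[0.5,-4,0],[0,0,0],-1],[[0,0,0],[0,0,0],-1]]'; python3 st.py
```

```text
time_s: 29.2
ee_pos: [0.4868, -0.1752, 0.0542]
eef_rot: [-0.0, 0.661, 0.751, 0.002]
force: [0.1, -0.3, -0.2]
opening: 0.0226
t 29.2 mid x 0.0005 lat 0.0017 z 0.0542 yaw 0.1274 tilt [0.002 0.003] F [ 0.1 -0.3 -0.2] M [-0.33 -0.03 -0.  ] 0.0226 [ 0.4868 -0.1752  0.0542]
time_s: 29.4
ee_pos: [0.4867, -0.1752, 0.0544]
eef_rot: [-0.003, 0.659, 0.752, 0.003]
force: [0.2, -2.1, 0.0]
opening: 0.022
t 29.4 mid x 0.0005 lat 0.0016 z 0.0544 yaw 0.1309 tilt [-0.001  0.008] F [ 0.2 -2.1  0. ] M [-0.68  0.   -0.1 ] 0.022 [ 0.4867 -0.1752  0.0544]
```

```bash
python3 -m crank '[[[0,0,0],[0,0,0],-1],[[0,0,0],[0,0,0],-0.2],[[0,0,0],[0,0,0],0.1],[[0,0,0],[0,0,0],0.2],[[0,0,0],[0,0,0],0.2],[[0,0,0],[0,0,0],0.2],[[0,0,25],[0,0,0],0.2],[[0,0,40],[0,0,0],0.2],[[0,-10,40],[0,0,0],0.2],[[0,-30,40],[0,0,0],0.2],[[20,-40,0],[0,0,0],0.2],[[0,0,0],[0,0,0],0.2],[[0,0,0],[0,0,0],0.2]]'; python3 st.py
python3 - <<'E'
from h import *
snap('wrist','w7')
f=np.load('pics/w7.npz')['im'].astype(int);B,G,Rr=f[...,0],f[...,1],f[...,2]
def comp(n,mask,z):
    k,l,s,c=cv2.connectedComponentsWithStats(mask.astype('uint8'))
    for i in range(1,k):
        if s[i,4]>40:
            q=cv2.minAreaRect(np.argwhere(l==i)[:,::-1].astype('float32')); print(n,s[i].tolist(),c[i].round(1),np.round(q[1]+(q[2],),1), ray('w7',*q[0],z).round(4))
comp('red',(Rr>120)&(G<70)&(B<70),.064); comp('blue',(B>100)&(Rr<80)&(G<110),.064)
comp('orange',(Rr>140)&(G>60)&(G<150)&(B<60)&(Rr-G>40),.047)
S=np.array([.4913,-.2228,0]);print(proj('w7',S+[0,0,.047]),proj('w7',S+[-.0064,.0496,.064]))
E
```

```text
time_s: 30.7
ee_pos: [0.5065, -0.2589, 0.2063]
eef_rot: [-0.001, 0.659, 0.752, 0.002]
force: [-0.1, 0.2, 1.0]
opening: 0.0514
t 30.7 mid x 0.086 lat 0.0104 z 0.2063 yaw 0.1323 tilt [0.001 0.005] F [-0.1  0.2  1. ] M [0.04 0.02 0.03] 0.0514 [ 0.5065 -0.2589  0.2063]
red [254, 81, 30, 31, 671] [266.5  97.7] [30. 29. 90.] [ 0.488  -0.1734  0.064 ]
red [375, 218, 24, 39, 564] [386.7 237. ] [14.9 39.4 17.5] [ 0.6066 -0.2772  0.064 ]
orange [254, 81, 29, 29, 430] [266.1  97.4] [28. 28. 90.] [ 0.4869 -0.1714  0.047 ]
orange [302, 110, 25, 10, 215] [313.7 114.7] [ 9. 24. 90.] [ 0.5277 -0.1819  0.047 ]
orange [245, 134, 46, 46, 547] [267.6 156.5] [44.4 44.6 12.5] [ 0.4929 -0.2226  0.047 ]
orange [325, 198, 12, 12, 113] [330.8 203.3] [11. 11. 90.] [ 0.5553 -0.2573  0.047 ]
[265.86624535 156.73195839] [264.59354247  95.13672044]
```

```bash
python3 -m crank '[[[30,-20,0],[0,0,0],0.2],[[35,-25,0],[0,0,0],0.2],[[22,-15,0],[0,0,0],0.2],[[0,0,0],[0,0,0],0.2],[[0,0,0],[0,0,0],0.2]]'
python3 - <<'E'
from h import *
snap('wrist','w8')
print(proj('w8',(.602,-.256,.08)),proj('w8',(.602,-.256,.03)))
f=np.load('pics/w8.npz')['im'].astype(int);B,G,Rr=f[...,0],f[...,1],f[...,2]
def comp(n,mask,z):
    k,l,s,c=cv2.connectedComponentsWithStats(mask.astype('uint8'))
    for i in range(1,k):
        if s[i,4]>60:
            pts=np.argwhere(l==i)[:,::-1].astype('float32'); q=cv2.minAreaRect(pts); print(n,s[i].tolist(),c[i].round(1),[ray('w8',*b,z)[:2].round(4).tolist() for b in cv2.boxPoints(q)], 'circ',ray('w8',*cv2.minEnclosingCircle(pts)[0],z).round(4),cv2.minEnclosingCircle(pts)[1])
comp('redbright',(Rr>150)&(G<70)&(B<70),.08);comp('red',(Rr>80)&(G<60)&(B<60)&(Rr-G>50),.08)
comp('brass',(Rr>100)&(G>70)&(B<110)&(Rr-B>60)&(Rr-G<90),.03)
comp('black',(Rr<45)&(G<45)&(B<45),.08)
u=proj('w8',(.602,-.256,.08)).astype(int);print(u)
g=f.mean(2)[u[1]-56:u[1]+60:4,u[0]-48:u[0]+50:4].astype(int)
for r in g: print(' '.join('%3d'%v for v in r))
E
```

```text
time_s: 31.25
ee_pos: [0.5924, -0.3137, 0.2008]
eef_rot: [-0.007, 0.657, 0.754, 0.001]
force: [0.0, 0.2, 0.5]
opening: 0.0512
[302.0833927  138.95518304] [298.63155639 136.7894097 ]
redbright [148, 0, 32, 19, 567] [164.1   8.5] [[0.4835, -0.1789], [0.5045, -0.176], [0.5051, -0.187], [0.4839, -0.1899]] circ [ 0.4942 -0.1826  0.08  ] 17.67776870727539
redbright [286, 139, 24, 45, 673] [297.3 161.1] [[0.5937, -0.2892], [0.5959, -0.2559], [0.6081, -0.2568], [0.6063, -0.2902]] circ [ 0.6011 -0.2728  0.08  ] 22.14168930053711
red [148, 0, 44, 31, 931] [171.2  10.9] [[0.4841, -0.1974], [0.4835, -0.1789], [0.5126, -0.1749], [0.5139, -0.1934]] circ [ 0.4985 -0.1857  0.08  ] 25.93270492553711
red [286, 138, 23, 46, 335] [294.9 160.8] [[0.5917, -0.2887], [0.5944, -0.2552], [0.6081, -0.2563], [0.6058, -0.2899]] circ [ 0.6003 -0.2725  0.08  ] 22.572303771972656
brass [217, 30, 28, 13, 328] [229.7  35.6] [[0.5218, -0.1883], [0.521, -0.1791], [0.5434, -0.1761], [0.5444, -0.1852]] circ [ 0.5322 -0.1818  0.03  ] 14.064544677734375
brass [150, 51, 50, 54, 803] [175.   77.3] [[0.4575, -0.2181], [0.4908
[... 2991 characters left out ...]

203 202 200 199 201 144  95  95  74  95 104 105  96 153 165 157 153 157 202 204 203 204 201 204 205
198 202 202 200 201 201 188 193  75 102 103 101  94 155 162 151 184 203 203 203 201 204 203 204 202
123 198 201 201 200 201 200 202  89 102 102 100 102 178 201 202 203 203 203 202 203 206 203 203 203
127 129 139 124 194 197 200 202 194 108  89  98 164 202 201 202 202 204 202 203 202 204 202 203 203
129 127 128 127 128 125 137 202 134 116 111 176 195 201 202 202 203 202 200 204 202 204 201 204 205
126 128 128 124 127 127 125 128 125 129 125 128 201 201 201 199 203 203 202 204 204 204 203 205 203
126 128 126 124 126 125 126 125 127 126 127 130 202 200 201 200 202 202 202 203 202 206 203 204 203
```

```bash
python3 -m crank '[[[4,20,0],[0,0,-0.09],0.1],[[4,20,0],[0,0,-0.09],0.1],[[0,17,-20],[0,0,0],0.1],[[0,0,-30],[0,0,0],0.1],[[0,0,-30],[0,0,0],0.1],[[0,0,0],[0,0,0],0.1],[[0,0,0],[0,0,0],0.1]]'; python3 st.py
```

```text
time_s: 32.0
ee_pos: [0.5943, -0.247, 0.1202]
eef_rot: [-0.01, 0.723, 0.691, 0.002]
force: [0.8, -0.2, 1.1]
opening: 0.0469
t 32.0 mid x 0.0855 lat 0.099 z 0.1202 yaw -0.0448 tilt [-0.011  0.017] F [ 0.8 -0.2  1.1] M [-0.03 -0.02 -0.  ] 0.0469 [ 0.5943 -0.247   0.1202]
```

```bash
python3 -m crank '[[[4,-5,-15],[-0.015,-0.008,-0.01],0.1],[[2,-4,-20],[0,0,0],0.1],[[0,0,-12],[0,0,0],0.1],[[0,0,0],[0,0,0],0.1],[[0,0,0],[0,0,0],0.1]]'; python3 st.py
```

```text
time_s: 32.5
ee_pos: [0.6019, -0.2573, 0.0767]
eef_rot: [0.001, 0.726, 0.687, 0.001]
force: [-0.3, 0.0, 0.5]
opening: 0.0466
t 32.5 mid x 0.0967 lat 0.1053 z 0.0767 yaw -0.0555 tilt [ 0.004 -0.   ] F [-0.3  0.   0.5] M [-0.04  0.01 -0.01] 0.0466 [ 0.6019 -0.2573  0.0767]
```

```bash
python3 -m crank '[[[0,1,-9],[0,0,0],0.1],[[0,0,0],[0,0,0],0.1],[[0,0,0],[0,0,0],-0.4],[[0,0,0],[0,0,0],-1],[[0,0,0],[0,0,0],-1],[[0,0,0],[0,0,0],-1]]' 30; python3 st.py;python3 -m crank '[[[0,0,0],[0,0,-0.1],-1],[[0,0,0],[0,0,-0.12],-1],[[0,0,0],[0,0,0],-1]]'; python3 st.py
```

```text
time_s: 33.1
ee_pos: [0.601, -0.2563, 0.0686]
eef_rot: [0.001, 0.727, 0.687, 0.001]
force: [0.0, -0.2, -1.4]
opening: 0.015
t 33.1 mid x 0.0956 lat 0.1045 z 0.0686 yaw -0.0557 tilt [0.002 0.   ] F [ 0.  -0.2 -1.4] M [ 0.02 -0.13  0.01] 0.015 [ 0.601  -0.2563  0.0686]
time_s: 33.4
ee_pos: [0.601, -0.2563, 0.0685]
eef_rot: [0.001, 0.799, 0.601, 0.001]
force: [-1.6, -0.1, -0.8]
opening: 0.0153
t 33.4 mid x 0.0956 lat 0.1044 z 0.0685 yaw -0.2809 tilt [ 0.002 -0.   ] F [-1.6 -0.1 -0.8] M [-0.03  0.38  0.06] 0.0153 [ 0.601  -0.2563  0.0685]
```

```bash
python3 -m crank '[[[0,0,0],[0,0,-0.12],-1],[[0,0,0],[0,0,-0.12],-1],[[0,0,0],[0,0,-0.12],-1],[[0,0,0],[0,0,-0.12],-1],[[0,0,0],[0,0,0],-1]]'; python3 st.py;python3 -m crank '[[[0,0,0],[0,0,-0.12],-1],[[0,0,0],[0,0,-0.12],-1],[[0,0,0],[0,0,-0.12],-1],[[0,0,0],[0,0,-0.12],-1],[[0,0,0],[0,0,0],-1]]'; python3 st.py
```

```text
time_s: 33.9
ee_pos: [0.6008, -0.2561, 0.0685]
eef_rot: [0.001, 0.919, 0.394, 0.0]
force: [-1.9, -0.4, 0.1]
opening: 0.0152
t 33.9 mid x 0.0954 lat 0.1043 z 0.0685 yaw -0.7608 tilt [ 0.001 -0.002] F [-1.9 -0.4  0.1] M [-0.01  0.34 -0.1 ] 0.0152 [ 0.6008 -0.2561  0.0685]
time_s: 34.4
ee_pos: [0.6007, -0.256, 0.0685]
eef_rot: [0.001, 0.986, 0.169, -0.0]
force: [-1.0, -0.6, 0.9]
opening: 0.0153
t 34.4 mid x 0.0952 lat 0.1042 z 0.0685 yaw -1.2316 tilt [-0.    -0.002] F [-1.  -0.6  0.9] M [-0.04  0.38 -0.12] 0.0153 [ 0.6007 -0.256   0.0685]
```

```bash
cat > fol.py <<'E'
from pnp import *
import sys
for n in('side','scene'):
    snap(n,n+sys.argv[1])
    for g in (n+'0',n+sys.argv[1]):
        f=np.load('pics/'+g+'.npz')['im'].astype(int);B,G,Rr=f[...,0],f[...,1],f[...,2]
        k,l,s,c=cv2.connectedComponentsWithStats(((Rr>130)&(G>50)&(G<140)&(B<70)&(Rr-G>60)).astype('uint8'))
        print(g,[(c[i].round(1).tolist(),int(s[i,4])) for i in range(1,k) if s[i,4]>5])
    for nm,p in dict(latch=(.528,-.182,.03),roller=(.5553,-.26,.026)).items(): print(nm,proj(g,p).round(0))
E
python3 -m crank '[[[0,0,0],[0,0,-0.11],-1],[[0,0,0],[0,0,-0.11],-1],[[0,0,0],[0,0,0],-1]]'; python3 st.py; python3 fol.py a
```

```text
time_s: 34.7
ee_pos: [0.6007, -0.2559, 0.0685]
eef_rot: [0.001, 0.998, 0.065, -0.0]
force: [-2.1, 1.3, 1.3]
opening: 0.0156
t 34.7 mid x 0.0951 lat 0.1043 z 0.0685 yaw -1.4405 tilt [-0.001 -0.001] F [-2.1  1.3  1.3] M [-0.03  0.38 -0.04] 0.0156 [ 0.6007 -0.2559  0.0685]
side0 [([404.0, 283.2], 66), ([341.2, 290.5], 8)]
sidea []
latch [341. 289.]
roller [379. 306.]
scene0 [([383.5, 161.2], 70), ([168.6, 242.4], 35), ([119.3, 270.0], 80)]
scenea [([165.4, 216.3], 40), ([166.1, 239.2], 34)]
latch [167. 240.]
roller [130. 259.]
```

```bash
python3 - <<'E'
from h import *
Y=np.array([.9917,.1284,0]);p=np.array([.528,-.182,.03])
for d in(0,.0063,.0084):print(d,proj('scenea',p-Y*d)-proj('scenea',p))
E
python3 -m crank '[[[0,0,0],[0,0,-0.03],-1],[[0,0,0],[0,0,0],-1],[[0,0,0],[0,0,0],-0.3],[[0,0,0],[0,0,0],0.1],[[0,0,0],[0,0,0],0.1],[[0,0,0],[0,0,0],0.1],[[0,0,0],[0,0,0],0.1]]'; python3 st.py; python3 -m crank '[[[0,0,20],[0,0,0],0.1],[[0,0,40],[0,0,0],0.1],[[0,0,45],[0,0,0],0.1],[[0,20,40],[0,0,0.1],0.1],[[-20,40,0],[0,0,0.14],0.1],[[-20,45,0],[0,0,0.14],0.1],[[0,45,0],[0,0,0.14],0.1],[[0,45,0],[0,0,0.14],0.1],[[0,0,0],[0,0,0],0.1]]'; python3 fol.py b
```

```text
0 [0. 0.]
0.0063 [-0.66866936 -2.50653136]
0.0084 [-0.89068008 -3.33874659]
time_s: 35.5
ee_pos: [0.6025, -0.256, 0.0689]
eef_rot: [0.001, 0.999, 0.054, 0.002]
force: [-0.0, 0.2, 0.2]
opening: 0.0469
t 35.5 mid x 0.0955 lat 0.106 z 0.0689 yaw -1.4628 tilt [ 0.004 -0.002] F [-0.   0.2  0.2] M [-0.01  0.02 -0.01] 0.0469 [ 0.6025 -0.256   0.0689]
time_s: 36.4
ee_pos: [0.5588, -0.0564, 0.2204]
eef_rot: [0.003, 0.923, 0.386, 0.004]
force: [1.0, 0.2, -0.4]
opening: 0.0466
side0 [([404.0, 283.2], 66), ([341.2, 290.5], 8)]
sideb [([393.2, 283.0], 91), ([326.6, 290.1], 84), ([340.4, 293.5], 13)]
latch [341. 289.]
roller [379. 306.]
scene0 [([383.5, 161.2], 70), ([168.6, 242.4], 35), ([119.3, 270.0], 80)]
sceneb [([163.6, 214.7], 34), ([145.2, 227.3], 64), ([166.1, 239.2], 35), ([126.4, 260.5], 91)]
latch [167. 240.]
roller [130. 259.]
```

```bash
python3 - <<'E'
from h import *
print('watch exp',proj('sceneb',(.4925,-.2226,.047)))
f=np.load('pics/sceneb.npz')['im'].astype(int);B,G,Rr=f[...,0],f[...,1],f[...,2]
k,l,s,c=cv2.connectedComponentsWithStats(((Rr>120)&(G<60)&(B<60)&(Rr-G>70)).astype('uint8'))
print('red',[(c[i].round(1).tolist(),int(s[i,4])) for i in range(1,k) if s[i,4]>5])
Y=np.array([.9917,.1284,0]);X=np.array([.1284,-.9917,0]);C=np.array([.602,-.256,.075])
for a in(2.3,2.45,2.6,2.7):
    d=-(a-2.6); v=-Y*np.cos(d)+X*np.sin(d); print(a,proj('sceneb',C+.0175*v))
print(readout.get_obs()['time_s'])
E
```

```text
watch exp [144.13149237 224.57979331]
red [([166.6, 214.8], 91)]
2.3 [123.16012242 262.23879122]
2.45 [124.41557385 261.58397003]
2.6 [125.73572878 261.09229266]
2.7 [126.63750903 260.86047572]
36.5
```

```bash
python3 -c "
from station import workorder; print(workorder.sign_off())"
```

```text
the job is handed in; nothing more can be done
None
```

The dive-watch holder is home under the hood, the cam is turned clockwise to about 2.6 rad, and the follower has dropped into its notch. I handed the job in at about 36.5 s, and no verdict was reported.

**Last checks**
- **Holder:** when I slid it in, it stopped within about 0.5 mm of my estimate of home. A wrist picture before the cam was turned put the watch within about 2 mm of the seat. In the final scene picture the watch reads about 2.7 px (roughly 5 mm) off its expected spot. I put that down to a camera offset, because the follower's latch finger showed a similar one.
- **Follower:** the latch finger moved about 8 mm towards the channel, which is the full drop of about 0.19 rad.
- **Cam:** the red end of the knob sits where about 2.6 rad should put it.
- **Robot:** the gripper is open, the arm is clear, and the force reading is near zero.

**What went wrong on the way**
- **First set-down:** the holder landed on the end of the crown tube tool and tilted about 0.35–0.4 rad, under the 0.6 limit. I picked it up again and set it down level on clear bench. The tool had moved only about 5 mm.
- **First dock entry:** I was a few millimetres off to the side and the nose rode up on a wall. I took the holder back to the bench, measured the channel again, gripped the red tail post again, and it then slid in with only light wall contact.

The cup, cleaner, grease and the other holder did not get a final position check. I saw no sign that the arm touched them.

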